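Close the glaze jars and read their labels into stock

TASK

Book the filled glaze jars on the bench into stock: close every jar with a lid that fits, and stand each on a circle of its own on the label reader with its bar-code label facing squarely to the scanner in front of it. When all the jars stand there closed, press the read key fully down for a moment and let it go. Set the stoneware down, do not drop it, and leave the lids that do not fit and everything else on the bench where they are.

Things in the scene. Friction and masses are not known exactly. Their poses are not given: they have to be found in the camera images.
- reader: label reader, fixed: base plate, its top 8 mm above the bench, with four thin dark circles (76 mm) printed in a row, one jar each, any jar on any circle. Origin: on the bench under the row's middle; circle centres at x = 0, y = 150, 50, -50, -150 mm in its frame; +x points from the circles to the scanners (labels must point this way). Plate: 75 mm to -x, 160 to +x, 205 to +y, 290 to -y.
- read_key (a joint): grey round push key of 32 mm diameter in a dark housing on a grey box (56 x 56 mm, top 56 mm above the bench) centred at x = -30, y = -255 mm in the reader's frame: 0 up, 0.006 m fully pressed down, springs back; about 5 N presses it fully
- read_key_top (a point): centre of the read key's top face; the key is pressed straight down
- scanners (a point): middle of the row of scanner windows, 95 mm to +x of the reader's origin and 60 mm above the bench: four dark scanner blocks 50 mm wide on a rail, one facing each circle, tops 83 mm above the bench
- jar_1: blue stoneware jar, 66 mm in diameter, 88 mm high, 0.35 kg; straight sides to 75 mm, sloping shoulder, open mouth (rim 53 mm outside, 43 inside, cork seal 12 mm down). Upright. Origin: centre of underside; +x points out through the middle of its white bar-code label (on the side and up over the shoulder). Grip across the sides from above, lidded or not, TCP 75 mm above the underside. May be absent
- jar_2: blue stoneware jar, 66 mm in diameter, 88 mm high, 0.35 kg; straight sides to 75 mm, sloping shoulder, open mouth (rim 53 mm outside, 43 inside, cork seal 12 mm down). Upright. Origin: centre of underside; +x points out through the middle of its white bar-code label (on the side and up over the shoulder). Grip across the sides from above, lidded or not, TCP 75 mm above the underside. May be absent
- jar_3: blue stoneware jar, 66 mm in diameter, 88 mm high, 0.35 kg; straight sides to 75 mm, sloping shoulder, open mouth (rim 53 mm outside, 43 inside, cork seal 12 mm down). Upright. Origin: centre of underside; +x points out through the middle of its white bar-code label (on the side and up over the shoulder). Grip across the sides from above, lidded or not, TCP 75 mm above the underside. May be absent
- jar_4: blue stoneware jar, 66 mm in diameter, 88 mm high, 0.35 kg; straight sides to 75 mm, sloping shoulder, open mouth (rim 53 mm outside, 43 inside, cork seal 12 mm down). Upright. Origin: centre of underside; +x points out through the middle of its white bar-code label (on the side and up over the shoulder). Grip across the sides from above, lidded or not, TCP 75 mm above the underside. May be absent
- lid_1: blue glazed lid that fits any jar: flange 54 mm in diameter and 6 mm thick, under it a plug 38 mm in diameter and 10 mm deep, on top a round knob 20 mm in diameter and 18 mm tall (34 mm high in all). Rests plug down on the bench. Origin: centre of the plug's underside, z up. Seated on a jar its origin is 78 mm above the jar's underside and its flange rests on the rim
- lid_2: blue glazed lid that fits any jar: flange 54 mm in diameter and 6 mm thick, under it a plug 38 mm in diameter and 10 mm deep, on top a round knob 20 mm in diameter and 18 mm tall (34 mm high in all). Rests plug down on the bench. Origin: centre of the plug's underside, z up. Seated on a jar its origin is 78 mm above the jar's underside and its flange rests on the rim
- lid_3: blue glazed lid that fits any jar: flange 54 mm in diameter and 6 mm thick, under it a plug 38 mm in diameter and 10 mm deep, on top a round knob 20 mm in diameter and 18 mm tall (34 mm high in all). Rests plug down on the bench. Origin: centre of the plug's underside, z up. Seated on a jar its origin is 78 mm above the jar's underside and its flange rests on the rim
- lid_4: blue glazed lid that fits any jar: flange 54 mm in diameter and 6 mm thick, under it a plug 38 mm in diameter and 10 mm deep, on top a round knob 20 mm in diameter and 18 mm tall (34 mm high in all). Rests plug down on the bench. Origin: centre of the plug's underside, z up. Seated on a jar its origin is 78 mm above the jar's underside and its flange rests on the rim
- wide_lid: look-alike lid that is too wide for these jars: flange 68 mm, plug 52 mm in diameter, else as the others. Origin: centre of its underside
- narrow_lid: look-alike lid that is too narrow for these jars: flange 40 mm, plug 26 mm in diameter, else as the others. Origin: centre of its underside
- paint_bowl: white paint pot, 50 mm wide, 34 mm high; a bystander to be left alone. Origin: its underside's centre
- brush: slim paint brush 180 mm long lying on the bench, origin at its middle; a bystander to be left alone
- test_tile: white tile 60 x 60 x 9 mm; a bystander to be left alone. Origin: its underside's centre
- squeeze_bottle: green squeeze bottle, 46 mm wide, 110 mm high; a bystander to be left alone. Origin: its underside's centre
- brush_mug: white mug with three brushes, 72 mm wide, 180 mm high with the brushes; a bystander to be left alone. Origin: its underside's centre
Not all that is in view belongs to the job. What is shaped like the lid_1 but yellow is not meant.

How it is judged:
On the way, in this order (a step that is already met when the one before it is completed fails the run):
1. every jar present stands upright on a circle of its own, label towards its scanner, closed with a fitting lid (x of jar_1 in the frame of reader between -0.018 and 0.018 m and (y of jar_1 in the frame of reader between 0.132 and 0.168 m or y of jar_1 in the frame of reader between 0.032 and 0.068 m or y of jar_1 in the frame of reader between -0.068 and -0.032 m or y of jar_1 in the frame of reader between -0.168 and -0.132 m) and height (world z) of each of jar_1, jar_2, jar_3, jar_4 below 0.013 m and angle between each of jar_1, jar_2, jar_3, jar_4's own z axis and vertical below 0.08 rad and angle between the x axis of each of jar_1, jar_2, jar_3, jar_4 and the x axis of reader, either way round below 0.26 rad and x of scanners in the frame of jar_1 above 0.03 m and ((horizontal distance between lid_1 and jar_1 below 0.006 m and z of lid_1 in the frame of jar_1 between 0.074 and 0.082 m and angle between lid_1's own z axis and vertical below 0.1 rad) or (horizontal distance between lid_2 and jar_1 below 0.006 m and z of lid_2 in the frame of jar_1 between 0.074 and 0.082 m and angle between lid_2's own z axis and vertical below 0.1 rad) or (horizontal distance between lid_3 and jar_1 below 0.006 m and z of lid_3 in the frame of jar_1 between 0.074 and 0.082 m and angle between lid_3's own z axis and vertical below 0.1 rad) or (horizontal distance between lid_4 and jar_1 below 0.006 m and z of lid_4 in the frame of jar_1 between 0.074 and 0.082 m and angle between lid_4's own z axis and vertical below 0.1 rad)) and x of jar_2 in the frame of reader between -0.018 and 0.018 m and (y of jar_2 in the frame of reader between 0.132 and 0.168 m or y of jar_2 in the frame of reader between 0.032 and 0.068 m or y of jar_2 in the frame of reader between -0.068 and -0.032 m or y of jar_2 in the frame of reader between -0.168 and -0.132 m) and x of scanners in the frame of jar_2 above 0.03 m and ((horizontal distance between lid_1 and jar_2 below 0.006 m and z of lid_1 in the frame of jar_2 between 0.074 and 0.082 m and angle between lid_1's own z axis and vertical below 0.1 rad) or (horizontal distance between lid_2 and jar_2 below 0.006 m and z of lid_2 in the frame of jar_2 between 0.074 and 0.082 m and angle between lid_2's own z axis and vertical below 0.1 rad) or (horizontal distance between lid_3 and jar_2 below 0.006 m and z of lid_3 in the frame of jar_2 between 0.074 and 0.082 m and angle between lid_3's own z axis and vertical below 0.1 rad) or (horizontal distance between lid_4 and jar_2 below 0.006 m and z of lid_4 in the frame of jar_2 between 0.074 and 0.082 m and angle between lid_4's own z axis and vertical below 0.1 rad)) and x of jar_3 in the frame of reader between -0.018 and 0.018 m and (y of jar_3 in the frame of reader between 0.132 and 0.168 m or y of jar_3 in the frame of reader between 0.032 and 0.068 m or y of jar_3 in the frame of reader between -0.068 and -0.032 m or y of jar_3 in the frame of reader between -0.168 and -0.132 m) and x of scanners in the frame of jar_3 above 0.03 m and ((horizontal distance between lid_1 and jar_3 below 0.006 m and z of lid_1 in the frame of jar_3 between 0.074 and 0.082 m and angle between lid_1's own z axis and vertical below 0.1 rad) or (horizontal distance between lid_2 and jar_3 below 0.006 m and z of lid_2 in the frame of jar_3 between 0.074 and 0.082 m and angle between lid_2's own z axis and vertical below 0.1 rad) or (horizontal distance between lid_3 and jar_3 below 0.006 m and z of lid_3 in the frame of jar_3 between 0.074 and 0.082 m and angle between lid_3's own z axis and vertical below 0.1 rad) or (horizontal distance between lid_4 and jar_3 below 0.006 m and z of lid_4 in the frame of jar_3 between 0.074 and 0.082 m and angle between lid_4's own z axis and vertical below 0.1 rad)) and x of jar_4 in the frame of reader between -0.018 and 0.018 m and (y of jar_4 in the frame of reader between 0.132 and 0.168 m or y of jar_4 in the frame of reader between 0.032 and 0.068 m or y of jar_4 in the frame of reader between -0.068 and -0.032 m or y of jar_4 in the frame of reader between -0.168 and -0.132 m) and x of scanners in the frame of jar_4 above 0.03 m and ((horizontal distance between lid_1 and jar_4 below 0.006 m and z of lid_1 in the frame of jar_4 between 0.074 and 0.082 m and angle between lid_1's own z axis and vertical below 0.1 rad) or (horizontal distance between lid_2 and jar_4 below 0.006 m and z of lid_2 in the frame of jar_4 between 0.074 and 0.082 m and angle between lid_2's own z axis and vertical below 0.1 rad) or (horizontal distance between lid_3 and jar_4 below 0.006 m and z of lid_3 in the frame of jar_4 between 0.074 and 0.082 m and angle between lid_3's own z axis and vertical below 0.1 rad) or (horizontal distance between lid_4 and jar_4 below 0.006 m and z of lid_4 in the frame of jar_4 between 0.074 and 0.082 m and angle between lid_4's own z axis and vertical below 0.1 rad))), for 0.2 s.
2. with all the jars standing so, the read key is pressed down (all of step 1 and value of joint read_key above 0.0045 m), for 0.1 s.
At the end, for the whole second after the job is handed in: Every jar upright within 18 mm of a circle's centre along x and y, label within 15 degrees of facing its scanner, fitting lid seated plug down (within 6 mm of centre); read key up after a press of 4.5 mm or more with all so placed; jars at rest; misfit lids within 60 mm of their start (all of step 1 and value of joint read_key below 0.0015 m and distance of each of wide_lid, narrow_lid from where it was at the start of the episode below 0.06 m and linear speed of each of jar_1, jar_2, jar_3, jar_4 below 0.02 m/s); the robot touches nothing.
It fails at once if a bystander is shifted by more than 60 mm or knocked over (distance of any of paint_bowl, brush, test_tile, squeeze_bottle, brush_mug from where it was at the start of the episode above 0.06 m or angle between any of paint_bowl, test_tile, squeeze_bottle, brush_mug's own z axis and vertical above 0.6 rad).
It fails at once if a jar or lid is let fall from a height (it drops freely at more than 1.2 m/s) ((linear speed of jar_1 above 1.2 m/s and contact force between the fingers and jar_1 below 0.3 N) or (linear speed of jar_2 above 1.2 m/s and contact force between the fingers and jar_2 below 0.3 N) or (linear speed of jar_3 above 1.2 m/s and contact force between the fingers and jar_3 below 0.3 N) or (linear speed of jar_4 above 1.2 m/s and contact force between the fingers and jar_4 below 0.3 N) or (linear speed of lid_1 above 1.2 m/s and contact force between the fingers and lid_1 below 0.3 N) or (linear speed of lid_2 above 1.2 m/s and contact force between the fingers and lid_2 below 0.3 N) or (linear speed of lid_3 above 1.2 m/s and contact force between the fingers and lid_3 below 0.3 N) or (linear speed of lid_4 above 1.2 m/s and contact force between the fingers and lid_4 below 0.3 N)).
Of jar_1, jar_2, jar_3, jar_4 only 3 to 4 are there at a start; the rules pass over those that are not, and their reading is None.
At some moment in a run one of jar_1, jar_2, jar_3, jar_4, lid_1, lid_2, lid_3, lid_4 may be knocked a few centimetres aside while the robot is not near it.
It also fails if it takes over 210 s, if anything falls off the work surface, if the arm or the gripper's body presses on something with over 40 N, if the wrist force passes 120 N, or if a joint passes its speed limit or range.

ROBOT

A 6-joint arm with a two-finger parallel gripper is mounted at the origin on the work surface. World frame = base frame: x ahead of the robot, y to its left, z up, the work surface at z = 0. Lengths are in m, angles in rad, forces in N, time in s.
With the tool pointing down it reaches from about 0.3 to 0.875 m from the base axis. Payload 6.4 kg.
Tool frame: the origin (TCP) lies between the finger pads, 19 mm behind the fingertips; this is the grasp point; z points along the fingers, y is the line along which they close (so a half turn about z gives the same grasp; the last joint's range is limited). The gripper opens to 88 mm and grips with 3 to 60 N. Pads are 18 mm wide; open, the fingers measure 123 mm over their backs; the gripper's body (75 mm by 187 mm) begins 45 mm behind the grasp point.
Start: joints at [-1.465, 0.181, 1.607, -0, 1.354, -0.206], TCP at [0.176, -0.547, 0.257] pointing down, gripper open.
Joint ranges: [-2.99, 2.99], [-0.89, 2.07], [0.3, 2.58], [-1.14, 4.28], [0, 2.63], [-3.12, 3.12]. Speed limits (rad/s): [2.57, 2.57, 3.01, 3.14, 3.14, 3.14].

INTERFACE

Orientations are given as a rotation vector (axis times angle).
In Python, from rig import bot gives the robot as it stands.
- The arm moves only by the tool apply_moves, never from a script. Its argument "targets" is a list of rows, each a list of 6 numbers: the shift along the world's x, y, z in cm, then the turn, a rotation vector about the world's x, y, z in rad. In form: [[tx, ty, tz, ax, ay, az], ...]. A call has 1 to 12 rows; each row shifts and turns the commanded pose from where the row before left it; what a row does not reach is not made up. A row lasts 1/10 s, in which the tool goes at most 50 mm and 8.59 degrees, less where a joint would pass 70% of its speed; a pose out of reach is approached as far as the arm can. A call is refused whole if a number of a shift passes 5 or a number of a turn 0.15, either way. A call with a gripper value outside its range is refused whole. "hand" is the opening, from 0 (shut) to 1 (fully open), set as the call begins (left out, the last holds). The fingers move at their own pace and stop on an object; "squeeze" is the grip in N (left out, the last holds). Time passes only in rows, so rows that do not move let the fingers close. It gives the time, the measured TCP pose, the force, the opening and the grip force at its end, in the units of the state.
- bot.sense(): the state, without advancing time (a new reading comes with each control period).
- bot.get_image(name): name is "side" or "top"; returns the picture (400x640x3 uint8, red, green, blue); there is no depth.
- bot.calibration(name): a dict with "fx", "fy", "cx", "cy" (pixels), "R" (3x3) and "t" (3): a world point X has camera coordinates R X + t. Camera axes: x right, y down, z forward; pixel columns grow to the right and rows downward; lengths in m; the calibration is good to about 2 mm. A picture is of the moment at which its call begins. calibration takes no time and is no camera call.
- bot.job_done(): hands the job in; it is judged then, once.
Trained networks look in the newest picture that a camera, given by its name, has taken for a name from the list of things; names that differ only in an ending like _2 or _b are one class to them, and where a whole thing is asked for, a point or a joint stands for the part that bears it (a point fixed in the world has none). Each returns a list of dicts, best first, with "confidence" (0 to 1); they miss things now and then, are a little off and sometimes report something else, mostly with a low value. They report only what shows in the picture. A call takes as long as a camera call. They do not tell look-alikes from the thing itself.
- bot.boxes_of(camera, thing): "pixel" ([column, row] in pixels, amid what is visible of it).
The state is a dict: "t": time; "joint_positions": joint angles; "qvel": joint speeds; "tau": joint torques, N m; "tool_pos": TCP position; "tcp_rot": TCP orientation; "ft_force": force on the tool from outside, world axes, zero at the start; "ft_torque": the same for the moment, N m; "gripper_width": opening from 0.0 (shut) to 1.0 (fully open); "gripper_force": force on a finger pad.
Only numpy, scipy, OpenCV 4.12 (cv2) and the standard library are available. Lean on these libraries where they do the work, as an engineer would, in place of code of your own. Each camera call takes 0.05 s, during which the arm holds its last target. There are 200 camera calls.

## Working session

There is one attempt and no reset: what is moved stays moved. The work goes in short steps, Python scripts to look and compute and a tool call to move; the robot and the scene stay as the last step left them, time stands still between calls to the robot, and variables do not carry over. Pictures are saved under pics/ and viewed, at most 14 in all, crops included, and the job is handed in when it is done.

Besides the shell and the picture viewer there is one more tool, called after "Call:" as a command line: name --pt "numbers of a row" for each row, then --argument value for the rest. apply_moves: Moves the arm, as the interface text tells. Its arguments: {"type":"object","properties":{"targets":{"type":"array","items":{"type":"array","items":{"type":"number"}}},"hand":{"type":"number"},"squeeze":{"type":"number"}},"required":["targets"]}

```bash
mkdir -p pics; ls; python3 - <<'E'
from rig import bot
import cv2,numpy as np
for n in("top","side"):
    im=bot.get_image(n); cv2.imwrite(f"pics/{n}0.png",im[:,:,::-1])
    c=bot.calibration(n); print(n,c, -np.array(c["R"]).T@np.array(c["t"]))
    for th in("jar_1","lid_1","wide_lid","narrow_lid","reader","read_key"):
        print(th,[(np.round(d["pixel"]).tolist(),round(d["confidence"],2)) for d in bot.boxes_of(n,th)])
s=bot.sense();print(s)
E
```

```text
pics
top {'fx': 430.88159843936705, 'fy': 430.88159843936705, 'cx': 317.3701124115488, 'cy': 200.28160247569787, 'R': array([[-8.20398823e-04, -9.99963186e-01, -8.54126240e-03],
       [-9.97437977e-01,  1.42924026e-03, -7.15222966e-02],
       [ 7.15318711e-02,  8.46070268e-03, -9.97402430e-01]]), 't': array([0.01976007, 0.56312758, 1.54815589])} [0.45095855 0.00585601 1.58457941]
jar_1 [([248.0, 236.0], 0.89), ([222.0, 217.0], 0.68), ([334.0, 236.0], 0.66), ([423.0, 214.0], 0.57), ([293.0, 231.0], 0.54)]
lid_1 [([358.0, 239.0], 0.72), ([462.0, 239.0], 0.7), ([425.0, 191.0], 0.66), ([410.0, 234.0], 0.63), ([423.0, 212.0], 0.62)]
wide_lid [([387.0, 232.0], 0.6)]
narrow_lid [([432.0, 237.0], 0.6)]
reader [([326.0, 179.0], 0.92), ([180.0, 219.0], 0.46)]
read_key []
side {'fx': 449.09072080738713, 'fy': 449.09072080738713, 'cx': 314.0648000805376, 'cy': 204.1209076504573, 'R': array([[ 0.9367147 , -0.34997132, -0.00925477],
       [-0.27576445, -0.72129471, -0.63536438],
       [ 0.2156839 ,  0.59770729, -0.77215701]]), 't': array([-0.50150159,  0.2029481 ,  1.21023135])} [ 0.26470236 -
[... 467 characters left out ...]
0.7, 'joint_positions': array([-1.46525204e+00,  1.80781446e-01,  1.60697881e+00,  1.23405059e-05,
        1.35378080e+00, -2.06326104e-01]), 'qvel': array([ 1.97828771e-03,  1.70383945e-03, -9.51354379e-04, -1.46386847e-04,
        9.03924867e-05, -1.21796629e-03]), 'tau': array([ 8.70686904e-05, -4.33707333e+01, -3.42110395e+01,  7.03894417e-02,
        3.08985275e-02,  3.19792747e-06]), 'tool_pos': array([ 0.17644182, -0.54729294,  0.25743516]), 'tcp_rot': array([3.10342398e+00, 4.87889729e-01, 1.48227212e-05]), 'ft_force': array([ 0.93703525, -0.43637689,  0.5077576 ]), 'ft_torque': array([ 0.01656516, -0.00080929, -0.01652936]), 'gripper_force': 0.0, 'gripper_width': 1.0012520366160902}
```

```bash
python3 - <<'E'
import cv2
im=cv2.imread("pics/top0.png");cv2.imwrite("pics/topc.png",cv2.resize(im[120:300,190:510],(800,450),interpolation=cv2.INTER_CUBIC))
im=cv2.imread("pics/side0.png");cv2.imwrite("pics/sidec.png",cv2.resize(im[80:400,180:580],(750,600),interpolation=cv2.INTER_CUBIC))
E
```

```text
(no output)
```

View pics/topc.png

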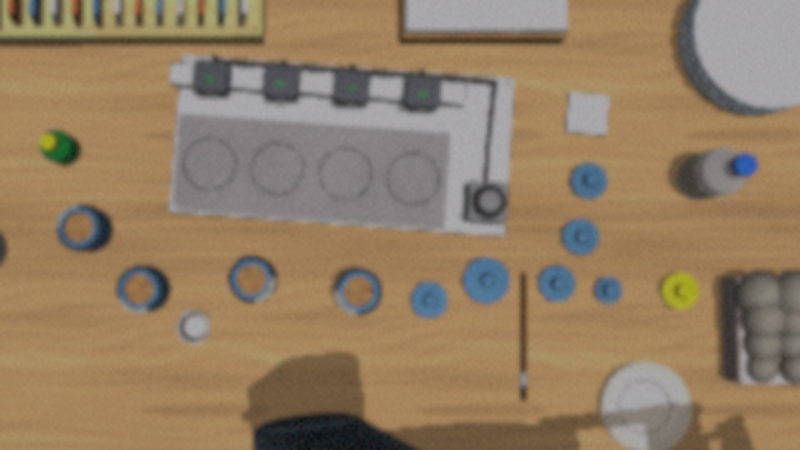

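View pics/sidec.png

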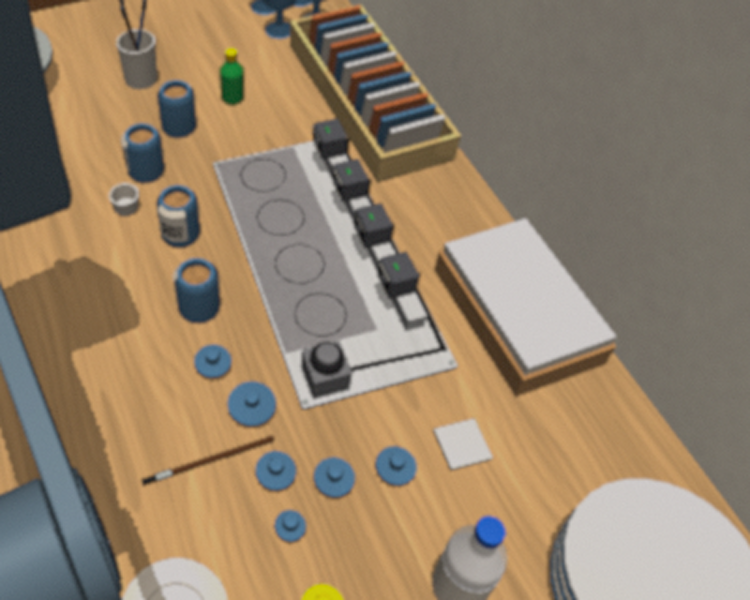

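```bash
cat > h.py <<'E'
from rig import bot
import cv2,numpy as np
def shot(n,k=4): return np.mean([bot.get_image(n).astype(np.float32) for _ in range(k)],0)
def proj(n,P):
    c=bot.calibration(n); q=np.atleast_2d(P)@c["R"].T+c["t"]
    return np.c_[c["fx"]*q[:,0]/q[:,2]+c["cx"],c["fy"]*q[:,1]/q[:,2]+c["cy"]]
def back(n,uv,z):
    c=bot.calibration(n); d=np.array([(uv[0]-c["cx"])/c["fx"],(uv[1]-c["cy"])/c["fy"],1])@c["R"]
    o=-c["R"].T@c["t"]; return o+d*(z-o[2])/d[2]
# rectified view at height z, up=+x, left=+y, s px per m
def rect(n,im,ctr,half,z,s):
    N=int(2*half*s); g=(np.arange(N)-N/2+.5)/s
    X=np.stack([ctr[0]-np.repeat(g[:,None],N,1),ctr[1]-np.repeat(g[None],N,0),np.full((N,N),z)],-1).reshape(-1,3)
    p=proj(n,X).reshape(N,N,2).astype(np.float32)
    return cv2.remap(im,p[...,0],p[...,1],cv2.INTER_CUBIC)
E
python3 - <<'E'
from h import *
T=shot("top");S=shot("side");np.save("T.npy",T);np.save("S.npy",S)
J=[(83,228),(142,289),(252,279),(357,290)];L=[(428,300),(557,283),(580,237),(588,180),(487,281),(607,290)]
f=lambda p,z:back("top",(p[0]/2.5+190,p[1]/2.5+120),z)
rows=[]
j=[f(p,.088) for p in J]; print(np.round(j,3))
for n,I in(("top",T),("side",S)):
    for z in(.088,):
        rows.append(np.hstack([rect(n,I,c,.05,z,2000) for c in j]))
l=[f(p,.016) for p in L]; print(np.round(l,3))
b=np.hstack([rect("top",T,c,.05,.016,1333) for c in l])[:,:800]
im=np.clip(np.vstack([*rows,b]),0,255).astype(np.uint8)
cv2.imwrite("pics/rect.png",im[:,:,::-1]);print(im.shape)
print(np.round([f(p,.008) for p in[(209,164),(277,168),(345,173),(413,178)]],3), f((490,200),.062))
E
```

```text
[[ 0.521  0.347  0.088]
 [ 0.436  0.263  0.088]
 [ 0.45   0.111  0.088]
 [ 0.434 -0.035  0.088]]
[[ 0.419 -0.14   0.016]
 [ 0.443 -0.327  0.016]
 [ 0.51  -0.361  0.016]
 [ 0.593 -0.374  0.016]
 [ 0.446 -0.225  0.016]
 [ 0.433 -0.399  0.016]]Traceback (most recent call last):
  File "<stdin>", line 12, in <module>
    return _nx.concatenate(arrs, 0, dtype=dtype, casting=casting)
           ~~~~~~~~~~~~~~~^^^^^^^^^^^^^^^^^^^^^^^^^^^^^^^^^^^^^^^
ValueError: all the input array dimensions except for the concatenation axis must match exactly, but along dimension 1, the array at index 0 has size 800 and the array at index 2 has size 798
```

```bash
python3 - <<'E'
from h import *
T=np.load("T.npy");S=np.load("S.npy")
J=[(83,228),(142,289),(252,279),(357,290)];L=[(428,300),(557,283),(580,237),(588,180),(487,281),(607,290)]
f=lambda p,z:back("top",(p[0]/2.5+190,p[1]/2.5+120),z)
j=[f(p,.088) for p in J]
rows=[np.hstack([rect(n,I,c,.05,.088,2000) for c in j]) for n,I in(("top",T),("side",S))]
l=[f(p,.016) for p in L]
b=cv2.resize(np.hstack([rect("top",T,c,.05,.016,1340) for c in l]),(800,133))
im=np.clip(np.vstack([*rows,b]),0,255).astype(np.uint8)
cv2.imwrite("pics/rect.png",im[:,:,::-1])
print(np.round([f(p,.008) for p in[(209,164),(277,168),(345,173),(413,178)]],3), f((490,200),.062))
for c in l: # lid sizes by blue mask
    R=rect("top",T,c,.045,.016,2000); m=((R[...,2]-R[...,0])>30).astype(np.uint8)
    k,lab,st,ce=cv2.connectedComponentsWithStats(m); i=1+np.argmax(st[1:,4]); N=len(R)
    print("lid",np.round(c[:2]+(N/2-.5-ce[i][::-1])/2000,4),"dia",2*np.sqrt(st[i,4]/np.pi)/2)
# jars: blue+cork filled mask -> and cork
for c in j:
    R=rect("top",T,c,.045,.088,2000); print(R[90,90],R[90,90-48:90-36:3].round())
E
```

```text
[[ 0.618  0.18   0.008]
 [ 0.612  0.08   0.008]
 [ 0.605 -0.02   0.008]
 [ 0.597 -0.12   0.008]] [ 0.56080611 -0.22406273  0.062     ]
lid [ 0.4205 -0.1397] dia 48.67749780701693
lid [ 0.4443 -0.3246] dia 48.39878565032924
lid [ 0.5119 -0.3598] dia 48.60223930406819
lid [ 0.5937 -0.3738] dia 48.21758401959193
lid [ 0.4489 -0.2224] dia 62.72915441008288
lid [ 0.4346 -0.3986] dia 33.86547681519039
[145.33046 109.84406  72.13466] [[135. 104.  73.]
 [139. 106.  73.]
 [143. 108.  72.]
 [144. 109.  72.]]
[146.39404 111.2892   74.12141] [[127. 102.  80.]
 [138. 106.  75.]
 [142. 109.  75.]
 [148. 112.  74.]]
[148.0894  112.42033  73.57222] [[102. 102. 110.]
 [116. 103. 100.]
 [126. 104.  90.]
 [138. 107.  81.]]
[147.89328 112.44216  73.41373] [[100. 116. 132.]
 [103. 116. 130.]
 [108. 114. 124.]
 [118. 112. 112.]]
```

View pics/rect.png

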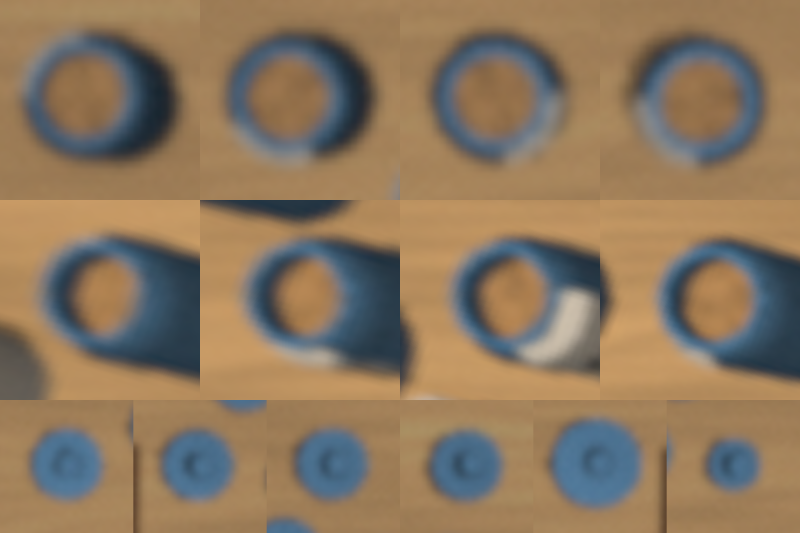

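```bash
cat >> h.py <<'E'
from scipy.optimize import minimize
def samp(n,im,P):
    p=proj(n,P).astype(np.float32); return cv2.remap(im,p[None,:,0],p[None,:,1],cv2.INTER_LINEAR)[0]
def disc(r0,r1,z,k=400):
    g=np.sqrt(np.linspace(r0**2,r1**2,k)); a=np.arange(k)*2.39996
    return np.c_[g*np.cos(a),g*np.sin(a),np.full(k,z)]
def blue(v): return v[:,2]-v[:,0]
def fit(n,im,c,inner,outer,sgn):
    def cost(p):
        o=np.r_[p,0]; return -sgn*(np.clip(blue(samp(n,im,inner+o)),-60,60).mean()-np.clip(blue(samp(n,im,outer+o)),-60,60).mean())
    g=[(cost(np.array(c[:2])+d),*d) for d in [(a,b) for a in np.arange(-.03,.031,.005) for b in np.arange(-.03,.031,.005)]]
    d=min(g); r=minimize(cost,np.array(c[:2])+d[1:],method="Nelder-Mead",options=dict(initial_simplex=np.array(c[:2])+np.array(d[1:])+np.array([[0,0],[.003,0],[0,.003]]),xatol=1e-4))
    return r.x,-r.fun
def cork(n,z0,c):
    o=-bot.calibration(n)["R"].T@bot.calibration(n)["t"]; P=disc(0,.0215,z0+.076)
    Q=P+np.r_[c[:2],0]; d=o-Q; T=Q+d*(.012/d[:,2:3]); return P[np.hypot(T[:,0]-c[0],T[:,1]-c[1])<.0215]
def jar(n,im,c,z0=0): return fit(n,im,c,cork(n,z0,c),disc(.0215,.0265,z0+.088),-1)
def lid(n,im,c,z0=0): return fit(n,im,c,disc(0,.027,z0+.016),disc(.0275,.034,z0+.016),1)
def label(n,im,c,z0=0):
    a=np.radians(np.arange(0,360,3)); w=np.zeros(len(a)); o=-bot.calibration(n)["R"].T@bot.calibration(n)["t"]
    for z,r in((.077,.032),(.080,.0305),(.083,.029)):
        w+=samp(n,im,np.c_[c[0]+r*np.cos(a),c[1]+r*np.sin(a),np.full(len(a),z0+z)])[:,0]/3   # red: white label high, blue low
    return a,w
E
python3 - <<'E'
from h import *
T=np.load("T.npy");S=np.load("S.npy")
for c in [(.521,.347),(.436,.263),(.45,.111),(.434,-.035)]:
    for n,I in(("top",T),("side",S)):
        p,q=jar(n,I,c); a,w=label(n,I,p); print("jar",n,p.round(4),round(q),"red per 12deg",w[::4].round().astype(int))
for c in [(.42,-.14),(.444,-.325),(.512,-.36),(.594,-.374)]:
    for n,I in(("top",T),("side",S)):
        p,q=lid(n,I,c); print("lid",n,p.round(4),round(q))
E
```

```text
jar top [0.5229 0.3544] 72 red per 12deg [104 124 127 126 130 128 123 117  98  93  91  90  93  94  95  88  77  56
  41  39  37  36  36  35  39  40  51  65  77  91]
jar side [0.5233 0.3464] 79 red per 12deg [109 114 115  90  72  62  56  61  61  71  91 107 108 102  97  85  60  44
  46  47  47  47  48  47  47  45  48  70  94 108]
jar top [0.4372 0.2692] 72 red per 12deg [ 86  90  97  97  97  91  93  97  98 103 125 136 136 137 136 141 137  96
  62  46  44  42  41  40  38  39  44  50  65  81]
jar side [0.4378 0.2616] 80 red per 12deg [117 116 114 106  83  73  63  64  63  72  90 116 151 166 171 173 142  78
  46  46  46  47  46  47  46  43  41  59  86 105]
jar top [0.4508 0.1134] 71 red per 12deg [ 89  86  85  90  97  92  94  92  97 104 101 107 103 101  99 102 132 141
 141 140 132 132 126  95  67  68  77  84  89  86]Traceback (most recent call last):
  File "<stdin>", line 5, in <module>
  File "h.py", line 32, in jar
    def jar(n,im,c,z0=0): return fit(n,im,c,cork(n,z0,c),disc(.0215,.0265,z0+.088),-1)
                                 ~~~^^^^^^^^^^^^^^^^^^^^^^^^^^^^^^^^^^^^^^^^^^^^^^^^^^
 
[... 448 characters left out ...]
ck, bounds=bounds,
                               **options)
    fxr = func(xr)
    fx = function(np.copy(x), *(wrapper_args + args))
  File "h.py", line 25, in cost
    o=np.r_[p,0]; return -sgn*(np.clip(blue(samp(n,im,inner+o)),-60,60).mean()-np.clip(blue(samp(n,im,outer+o)),-60,60).mean())
                                                                                            ~~~~^^^^^^^^^^^^^^
  File "h.py", line 18, in samp
    p=proj(n,P).astype(np.float32); return cv2.remap(im,p[None,:,0],p[None,:,1],cv2.INTER_LINEAR)[0]
      ~~~~^^^^^
  File "h.py", line 5, in proj
    c=bot.calibration(n); q=np.atleast_2d(P)@c["R"].T+c["t"]
ValueError: time passes only in moves, steps and waits
```

```bash
sed -i '2a CAL={n:bot.calibration(n) for n in("top","side")}' h.py; sed -i 's/bot.calibration(n)\(\[\|$\|;\)/CAL[n]\1/; s/c=bot.calibration(n)/c=CAL[n]/; s/bot.calibration(n)\["/CAL[n]["/g' h.py; sed -i '3s/.*/CAL={n:bot.calibration(n) for n in("top","side")}/' h.py; grep -n CAL h.py | head -20
python3 - <<'E'
from h import *
T=np.load("T.npy");S=np.load("S.npy")
for c in [(.45,.111),(.434,-.035)]:
    for n,I in(("top",T),("side",S)):
        p,q=jar(n,I,c); a,w=label(n,I,p); print("jar",n,p.round(4),round(q),"red per 12deg",w[::4].round().astype(int))
for c in [(.42,-.14),(.444,-.325),(.512,-.36),(.594,-.374)]:
    for n,I in(("top",T),("side",S)):
        p,q=lid(n,I,c); print("lid",n,p.round(4),round(q))
# printed circles: dark ring r=38 at z=.008
for c in [(.618,.18),(.612,.08),(.605,-.02),(.597,-.12)]:
    for n,I in(("top",T),("side",S)):
        R=disc(.0372,.0388,.0085);O=np.r_[disc(.034,.0355,.0085),disc(.0405,.042,.0085)]
        cost=lambda p:samp(n,I,R+np.r_[p,0]).mean()-samp(n,I,O+np.r_[p,0]).mean()
        g=min((cost(np.array(c)+d),*d) for d in [(a,b) for a in np.arange(-.01,.011,.001) for b in np.arange(-.01,.011,.001)])
        print("circ",n,np.round(np.array(c)+g[1:],3),round(g[0],1))
E
```

```text
3:CAL={n:bot.calibration(n) for n in("top","side")}
6:    c=CAL[n]; q=np.atleast_2d(P)@c["R"].T+c["t"]
9:    c=CAL[n]; d=np.array([(uv[0]-c["cx"])/c["fx"],(uv[1]-c["cy"])/c["fy"],1])@c["R"]
31:    o=-CAL[n]["R"].T@CAL[n]["t"]; P=disc(0,.0215,z0+.076)
36:    a=np.radians(np.arange(0,360,3)); w=np.zeros(len(a)); o=-CAL[n]["R"].T@CAL[n]["t"]
jar top [0.4508 0.1134] 71 red per 12deg [ 89  86  85  90  97  92  94  92  97 104 101 107 103 101  99 102 132 141
 141 140 132 132 126  95  67  68  77  84  89  86]
jar side [0.4514 0.1069] 81 red per 12deg [118 117 118 115  97  85  75  78  84  93 109 119 118 113 110 133 168 178
 182 181 184 182 180 134  47  44  45  63  94 111]
jar top [ 0.434  -0.0359] 73 red per 12deg [ 91  80  77  71  66  69  72  91 126 134 135 135 138 141 137 106  96  96
  95  95 100 101 104 103  97  96  98  99 101 102]
jar side [ 0.4344 -0.0422] 93 red per 12deg [ 94  97 103 109 100  88  79  84  88  95 111 132 156 166 134  78  52  45
  47  47  48  48  47  47  46  44  46  66  89  96]
lid top [ 0.4205 -0.1397] 97
lid side [ 0.4211 -0.1459] 105
lid top [ 0.4445 -0.3247] 96
lid side [ 0.445  -0.3305] 108
lid top [ 0.5118 -0.3599] 94
lid side [ 0.5124 -0.3656] 108
lid top [ 0.5938 -0.3739] 94
lid side [ 0.594  -0.3798] 107
circ top [0.62  0.181] -3.3
circ side [0.621 0.175] -5.7
circ top [0.613 0.081] -3.3
circ side [0.614 0.076] -6.7
circ top [ 0.605 -0.019] -3.1
circ side [ 0.606 -0.023] -7.5
circ top [ 0.598 -0.118] -3.5
circ side [ 0.599 -0.122] -8.9
```

Call:
apply_moves --pt "1.9 4.4 0 0 0 0" --pt "1.9 4.4 0 0 0 0" --pt "1.9 4.4 0 0 0 0" --pt "1.9 4.4 0 0 0 0" --pt "1.9 4.4 0 0 0 0" --pt "1.9 4.4 0 0 0 0" --pt "1.9 4.4 0 0 0 0" --pt "1.9 4.4 0 0 0 0" --pt "1.9 4.4 0 0 0 0" --pt "1.9 4.4 0 0 0 0" --pt "1.9 4.4 0 0 0 0" --pt "1.9 4.4 0 0 0 0" --hand 0.95 --squeeze 30

```text
t: 2.3
tool_pos: [0.4049, -0.0173, 0.2579]
tcp_rot: [3.103, 0.488, 0.002]
ft_force: [1.1, -1.0, -0.7]
gripper_width: 0.947
gripper_force: 0.0
```

Call:
apply_moves --pt "1.5 4.2 0 0 0 0" --pt "1.5 4.2 0 0 0 0" --pt "1.6 4.3 0 0 0 0" --pt "0 0 0 0 0 0" --pt "0 0 -4 0 0 0" --pt "0 0 -4 0 0 0" --pt "0 0 -4 0 0 0" --pt "0 0 -3 0 0 0" --pt "0 0 -2 0 0 0" --pt "0 0 -1.2 0 0 0" --pt "0 0 0 0 0 0"

```text
t: 3.4
tool_pos: [0.4493, 0.1072, 0.0742]
tcp_rot: [-3.103, -0.487, 0.005]
ft_force: [-0.6, -0.0, 0.1]
gripper_width: 0.952
gripper_force: 0.0
```

Call:
apply_moves --pt "0 0 0 0 0 0" --pt "0 0 0 0 0 0" --pt "0 0 0 0 0 0" --pt "0 0 0 0 0 0" --pt "0 0 0 0 0 0" --hand 0

```text
t: 3.9
tool_pos: [0.4514, 0.1079, 0.0767]
tcp_rot: [3.103, 0.488, 0.004]
ft_force: [-1.4, 2.3, 6.9]
gripper_width: 0.744
gripper_force: 30.0
```

Call:
apply_moves --pt "0 0 2 0 0 0" --pt "0 0 4 0 0 0.1" --pt "0 0 4 0 0 0.15" --pt "1 -0.9 1 0 0 0.15" --pt "1.5 -1.2 0 0 0 0.15" --pt "1.5 -1.2 0 0 0 0.15" --pt "1.5 -1.2 0 0 0 0.15" --pt "1.5 -1.2 0 0 0 0.15" --pt "1.5 -1.2 0 0 0 0.15" --pt "1.5 -1.2 0 0 0 0.15" --pt "1.5 -1.2 0 0 0 0.15" --pt "1.5 -1.2 0 0 0 0.15"

```text
t: 5.1
tool_pos: [0.5805, 0.0022, 0.1849]
tcp_rot: [-1.804, -2.571, 0.001]
ft_force: [0.2, 0.1, -3.4]
gripper_width: 0.74
gripper_force: 30.0
```

Call:
apply_moves --pt "1.2 -1.2 0 0 0 0.15" --pt "1.2 -1.2 0 0 0 0.15" --pt "0.8 -1.0 0 0 0 0.15" --pt "0 0 0 0 0 0.15" --pt "0 0 0 0 0 0" --pt "0 0 0 0 0 0"

```text
t: 5.7
tool_pos: [0.6119, -0.0311, 0.1849]
tcp_rot: [-0.979, -2.984, 0.0]
ft_force: [0.1, 1.2, -2.8]
gripper_width: 0.745
gripper_force: 30.0
```

```bash
cat >> h.py <<'E'
def st():
    from scipy.spatial.transform import Rotation as Ro
    s=bot.sense(); y=Ro.from_rotvec(s["tcp_rot"]).as_matrix()[:,1]
    print("t",round(s["t"],1),"pos",s["tool_pos"].round(4),"psi",round(np.degrees(np.arctan2(y[1],y[0])),1),"w",round(s["gripper_width"],3),"f",round(s["gripper_force"],1),"q6",s["joint_positions"][5].round(2))
    return s
E
python3 -c "
from h import *
st()"
```

```text
t 5.7 pos [ 0.6119 -0.0311  0.1849] psi 53.7 w 0.745 f 30.0 q6 -1.18
```

Call:
apply_moves --pt "-0.6 1.0 -3 0 0 0" --pt "0 0 -3 0 0 0" --pt "0 0 -2 0 0 0" --pt "0 0 -1 0 0 0" --pt "0 0 -0.5 0 0 0" --pt "0 0 -0.4 0 0 0" --pt "0 0 -0.2 0 0 0" --pt "0 0 0 0 0 0" --pt "0 0 0 0 0 0"

```text
t: 6.6
tool_pos: [0.6069, -0.0214, 0.0852]
tcp_rot: [0.973, 2.986, 0.0]
ft_force: [-0.1, 0.1, -2.9]
gripper_width: 0.739
gripper_force: 30.0
```

Call:
apply_moves --pt "0 0 -0.1 0 0 0" --pt "0 0 -0.1 0 0 0" --pt "0 0 0 0 0 0"

```text
t: 6.9
tool_pos: [0.6073, -0.0217, 0.0847]
tcp_rot: [0.972, 2.985, -0.0]
ft_force: [-4.2, -0.7, 8.9]
gripper_width: 0.741
gripper_force: 30.0
```

Call:
apply_moves --pt "0 0 0 0 0 0" --pt "0 0 0 0 0 0" --pt "0 0 2 0 0 0" --pt "0 0 4 0 0 0" --pt "0 0 4 0 0 0" --pt "-3 0 0 0 0 0.14" --pt "-5 -0.5 0 0 0 0.14" --pt "-5 -0.6 0 0 0 0.14" --pt "-4.3 -0.6 0 0 0 0" --pt "0 0 0 0 0 0" --hand 0.9

```text
t: 7.9
tool_pos: [0.4288, -0.0373, 0.181]
tcp_rot: [-0.33, -3.12, -0.001]
ft_force: [0.2, 0.7, -0.1]
gripper_width: 0.902
gripper_force: 0.0
```

```bash
cat > look.py <<'E'
from h import *
import sys
st()
T=shot("top",2);S=shot("side",2);np.save("T.npy",T);np.save("S.npy",S)
def both(f,c,z0=0):
    t,q=f("top",T,(c[0],c[1]+.003),z0);s,r=f("side",S,(c[0],c[1]-.003),z0); print(f.__name__,"top",t.round(4),round(q),"side",s.round(4),round(r),"mean",((t+s)/2).round(4)); return t,s
for a in sys.argv[1:]:
    k,x,y,z=a.split(","); c=(float(x),float(y)); t,s=both({"j":jar,"l":lid}[k],c,float(z))
    if k=="j":
        for n,I,p in(("top",T,t),("side",S,s)): print(n,label(n,I,p,float(z))[1][::4].round().astype(int))
E
python3 look.py j,.607,-.022,.008 j,.434,-.039,0
```

```text
t 7.9 pos [ 0.4288 -0.0373  0.181 ] psi 77.9 w 0.902 f 0.0 q6 -1.72
jar top [ 0.6042 -0.0202] 74 side [ 0.605  -0.0259] 95 mean [ 0.6046 -0.023 ]
top [125 125 123 116  84  64  59  60  59  54  50  48  48  48  46  47  48  48
  56  64  70  67  75  78  78  78  95 123 125 123]
side [147 125 101  84  81  74  74  82  88 101  92  91  86  75  64  53  45  47
  49  49  50  50  50  49  48  48  80 151 172 166]
jar top [ 0.4536 -0.0078] 1 side [ 0.4345 -0.0422] 68 mean [ 0.444 -0.025]
top [70 71 73 69 66 62 60 62 67 75 78 79 76 72 82 85 87 92 97 98 93 84 79 75
 73 69 67 65 62 66]
side [ 67  68  70  72  56  23  25  24  35  57  78 104 118 127 108  69  45  39
  42  40  42  42  42  41  41  39  40  51  65  67]
```

Call:
apply_moves --pt "0.6 -0.2 -3 0 0 0" --pt "0 0 -3 0 0 0" --pt "0 0 -2.5 0 0 0" --pt "0 0 -1.5 0 0 0" --pt "0 0 -0.5 0 0 0" --pt "0 0 0 0 0 0"

```text
t: 8.7
tool_pos: [0.4405, -0.0401, 0.0769]
tcp_rot: [-0.328, -3.123, -0.001]
ft_force: [-0.3, -0.3, -0.0]
gripper_width: 0.901
gripper_force: 0.0
```

Call:
apply_moves --pt "0 0 0 0 0 0" --pt "0 0 0 0 0 0" --pt "0 0 0 0 0 0" --pt "0 0 0 0 0 0" --pt "0 0 0.2 0 0 0" --hand 0

```text
t: 9.2
tool_pos: [0.4398, -0.0403, 0.0795]
tcp_rot: [-0.329, -3.124, 0.001]
ft_force: [-0.0, -0.2, -4.4]
gripper_width: 0.74
gripper_force: 30.0
```

Call:
apply_moves --pt "0 0 3 0 0 -0.1" --pt "0 0 4 0 0 -0.15" --pt "0 0 4 0 0 -0.15" --pt "1 -0.9 0.5 0 0 -0.15" --pt "1.4 -0.8 0 0 0 -0.15" --pt "1.4 -0.8 0 0 0 -0.15" --pt "1.4 -0.8 0 0 0 -0.15" --pt "1.4 -0.8 0 0 0 -0.15" --pt "1.4 -0.8 0 0 0 -0.15" --pt "1.4 -0.8 0 0 0 -0.15" --pt "1.4 -0.8 0 0 0 -0.15" --pt "1.4 -0.8 0 0 0 -0.15"

```text
t: 10.4
tool_pos: [0.5615, -0.1135, 0.1933]
tcp_rot: [-2.613, -1.741, 0.003]
ft_force: [0.3, -0.4, -3.9]
gripper_width: 0.74
gripper_force: 30.0
```

Call:
apply_moves --pt "1.1 -0.4 0 0 0 -0.15" --pt "1.1 -0.3 0 0 0 -0.15" --pt "1.1 -0.3 0 0 0 -0.15" --pt "0 0 -1 0 0 -0.15" --pt "0 0 -2 0 0 -0.06" --pt "0 0 -3 0 0 0" --pt "0 0 -2 0 0 0" --pt "0 0 -1 0 0 0" --pt "0 0 0 0 0 0" --pt "0 0 0 0 0 0"

```text
t: 11.4
tool_pos: [0.5952, -0.1234, 0.1049]
tcp_rot: [3.035, 0.81, 0.0]
ft_force: [0.5, -0.0, -3.8]
gripper_width: 0.739
gripper_force: 30.0
```

```bash
python3 -c "
from h import *
st()"
```

```text
t 11.4 pos [ 0.5952 -0.1234  0.1049] psi -60.1 w 0.739 f 30.0 q6 0.65
```

Good. Lower about 2.0 cm to contact.

Call:
apply_moves --pt "0 0 -0.9 0 0 0" --pt "0 0 -0.5 0 0 0" --pt "0 0 -0.3 0 0 0" --pt "0 0 -0.1 0 0 0" --pt "0 0 0 0 0 0" --pt "0 0 -0.1 0 0 0" --pt "0 0 0 0 0 0"

```text
t: 12.1
tool_pos: [0.5953, -0.1233, 0.0864]
tcp_rot: [3.035, 0.81, 0.001]
ft_force: [-1.9, -0.0, 4.1]
gripper_width: 0.737
gripper_force: 30.0
```

Call:
apply_moves --pt "0 0 0 0 0 0" --pt "0 0 0 0 0 0" --pt "0 0 2 0 0 0" --pt "0 0 4 0 0 0" --pt "0 0 4 0 0 0" --pt "-1 2.2 0 0 0 0.15" --pt "-1 2.2 0 0 0 0.15" --pt "-1 2.2 0 0 0 0.15" --pt "-1 2.2 0 0 0 0.15" --pt "-1 2.2 0 0 0 0.15" --pt "-1 2.2 0 0 0 0.15" --pt "-1 2.2 0 0 0 0.15" --hand 0.9

```text
t: 13.3
tool_pos: [0.5249, 0.0316, 0.1856]
tcp_rot: [2.213, 2.229, 0.001]
ft_force: [0.1, 0.0, 0.6]
gripper_width: 0.899
gripper_force: 0.0
```

Call:
apply_moves --pt "-1 2.2 0 0 0 0.15" --pt "-1 2.2 0 0 0 0.15" --pt "-1 2.2 0 0 0 0.15" --pt "-1 2.2 0 0 0 0.15" --pt "-1 2.2 0 0 0 0.15" --pt "-1 2.2 0 0 0 0.15" --pt "-1 2.2 0 0 0 0.15" --pt "-1 2.2 0 0 0 0.15" --pt "-0.8 2.0 0 0 0 0.15" --pt "0 2.0 0 0 0 0.15" --pt "0 1.9 0 0 0 0.15" --pt "0 0 0 0 0 0.1"

```text
t: 14.5
tool_pos: [0.4371, 0.2677, 0.1857]
tcp_rot: [-0.294, 3.126, 0.001]
ft_force: [-0.0, -0.4, -0.2]
gripper_width: 0.905
gripper_force: 0.0
```

Call:
apply_moves --pt "0 0 0 0 0 0" --pt "0 0 0 0 0 0"

```text
t: 14.7
tool_pos: [0.4371, 0.2657, 0.1855]
tcp_rot: [-0.278, 3.129, 0.0]
ft_force: [-0.2, -0.7, 0.5]
gripper_width: 0.899
gripper_force: 0.0
```

```bash
python3 look.py j,.599,-.12,.008 j,.437,.265,0 j,.523,.350,0; python3 - <<'E'
from h import *
print([(d["pixel"],d["confidence"],back("top",d["pixel"],.1)) for d in bot.boxes_of("top","brush_mug")],[(d["pixel"],d["confidence"],back("side",d["pixel"],.06)) for d in bot.boxes_of("side","brush_mug")])
E
```

```text
t 14.7 pos [0.4371 0.2657 0.1855] psi 100.2 w 0.899 f 0.0 q6 -1.43
jar top [ 0.6    -0.1188] 74 side [ 0.6005 -0.124 ] 95 mean [ 0.6002 -0.1214]
top [128 123 122  98  66  53  51  47  43  38  40  40  44  43  46  52  60  70
  77  73  76  80  82  82  82  84 106 124 123 125]
side [133 108  97  83  78  79  74  65  61  58  53  46  51  64  66  48  41  43
  45  47  47  47  47  47  45  47 107 160 159 148]
jar top [0.3905 0.2412] 29 side [0.4382 0.261 ] 59 mean [0.4143 0.2511]
top [ 49  42  36  38  39  35  31  31  30  33  28  28  32  47  87 108 108 110
 110 110 109 103 106 117 145 140  94  61  55  54]
side [ 76  75  72  67  60  56  46  48  48  50  63  83 126 148 156 157 128  68
  40  38  38  39  39  38  37  36  37  45  61  71]
jar top [0.5229 0.3544] 71 side [0.5235 0.346 ] 61 mean [0.5232 0.3502]
top [101 122 124 123 126 125 120 115  97  93  89  88  90  76  57  50  52  49
  48  45  41  39  37  35  38  41  49  64  75  88]
side [108 110 112  87  68  59  39  25  29  26  22  22  23  25  43  63  53  43
  45  45  44  45  45  45  43  42  45  70  96 108]
[([177.5, 218.4], 0.64, array([0.4953876 , 0.50157427, 0.1       ]))] [([263.7, 104.1], 0.51, array([0.53763756, 0.51279724, 0.06      ])), ([247.1, 186.2], 0.28, array([0.38129106, 0.15686836, 0.06      ]))]
```

Call:
apply_moves --pt "0 0 -3 0 0 0" --pt "0 0 -3 0 0 0" --pt "0 0 -2.9 0 0 0" --pt "0 0 -1.5 0 0 0" --pt "0 0 -0.5 0 0 0" --pt "0 0 0 0 0 0" --pt "0 0 0 0 0 0"

```text
t: 15.7
tool_pos: [0.4378, 0.266, 0.0774]
tcp_rot: [-0.282, 3.127, 0.001]
ft_force: [0.3, -0.3, -0.2]
gripper_width: 0.896
gripper_force: 0.0
```

Call:
apply_moves --pt "0 0 0 0 0 0" --pt "0 0 0 0 0 0" --pt "0 0 0 0 0 0" --pt "0 0 0 0 0 0" --hand 0

```text
t: 16.1
tool_pos: [0.4378, 0.2664, 0.0776]
tcp_rot: [-0.283, 3.127, 0.001]
ft_force: [-1.9, 2.3, 6.8]
gripper_width: 0.739
gripper_force: 30.0
```

Call:
apply_moves --pt "0 0 2 0 0 -0.13" --pt "0 0 4 0 0 -0.15" --pt "0 0 4 0 0 -0.15" --pt "0 0 0.7 0 0 -0.15" --pt "1.2 -1.3 0 0 0 -0.15" --pt "1.2 -1.3 0 0 0 -0.15" --pt "1.2 -1.3 0 0 0 -0.15" --pt "1.2 -1.3 0 0 0 -0.15" --pt "1.2 -1.3 0 0 0 -0.15" --pt "1.2 -1.3 0 0 0 -0.15" --pt "1.2 -1.3 0 0 0 -0.15" --pt "1.2 -1.3 0 0 0 -0.15"

```text
t: 17.3
tool_pos: [0.5327, 0.161, 0.1826]
tcp_rot: [-2.26, -2.181, 0.003]
ft_force: [0.3, 0.4, -2.4]
gripper_width: 0.744
gripper_force: 30.0
```

Call:
apply_moves --pt "1.3 -1.4 0 0 0 -0.15" --pt "1.3 -1.4 0 0 0 -0.15" --pt "1.3 -1.4 0 0 0 -0.15" --pt "1.3 -1.4 0 0 0 -0.15" --pt "1.3 -1.4 0 0 0 -0.15" --pt "1.4 -1.4 0 0 0 -0.15" --pt "0 0 -1 0 0 -0.15" --pt "0 0 -3 0 0 0" --pt "0 0 -3 0 0 0" --pt "0 0 -1 0 0 0" --pt "0 0 0 0 0 0" --pt "0 0 0 0 0 0"

```text
t: 18.5
tool_pos: [0.6125, 0.0778, 0.1042]
tcp_rot: [3.047, 0.765, 0.001]
ft_force: [0.1, 0.5, -2.9]
gripper_width: 0.737
gripper_force: 30.0
```

```bash
python3 -c "
from h import *
st()"
```

```text
t 18.5 pos [0.6125 0.0778 0.1042] psi -61.8 w 0.737 f 30.0 q6 1.01
```

Call:
apply_moves --pt "0 0 -0.9 0 0 0" --pt "0 0 -0.5 0 0 0" --pt "0 0 -0.3 0 0 0" --pt "0 0 -0.1 0 0 0" --pt "0 0 -0.1 0 0 0" --pt "0 0 0 0 0 0"

```text
t: 19.1
tool_pos: [0.6121, 0.0779, 0.0857]
tcp_rot: [3.047, 0.765, 0.0]
ft_force: [-5.3, -0.4, 5.7]
gripper_width: 0.739
gripper_force: 30.0
```

Call:
apply_moves --pt "0 0 0 0 0 0" --pt "0 0 0 0 0 0" --pt "0 0 2 0 0 0" --pt "0 0 4 0 0 0" --pt "0 0 4 0 0 0" --pt "-1.2 3.9 0 0 0 0.15" --pt "-1.2 3.9 0 0 0 0.15" --pt "-1.3 3.9 0 0 0 0.15" --pt "-1.3 3.9 0 0 0 0.15" --pt "-1.3 3.9 0 0 0 0.15" --pt "-1.3 3.9 0 0 0 0.15" --pt "-1.3 3.8 0 0 0 0.15" --hand 0.9

```text
t: 20.3
tool_pos: [0.5226, 0.3514, 0.1847]
tcp_rot: [2.246, 2.196, 0.002]
ft_force: [0.9, -0.3, -0.4]
gripper_width: 0.899
gripper_force: 0.0
```

Call:
apply_moves --pt "0 0 -1 0 0 0.03" --pt "0 0 -1 0 0 0" --pt "0 0 0 0 0 0"

```text
t: 20.6
tool_pos: [0.5223, 0.3484, 0.1621]
tcp_rot: [-2.222, -2.219, 0.006]
ft_force: [0.8, 0.3, -0.9]
gripper_width: 0.901
gripper_force: 0.0
```

```bash
python3 look.py j,.612,.078,.008 j,.523,.350,0
```

```text
t 20.6 pos [0.5223 0.3484 0.1621] psi -0.1 w 0.901 f 0.0 q6 0.4
jar top [0.6102 0.0784] 74 side [0.6108 0.0724] 90 mean [0.6105 0.0754]
top [125 125 121 108  83  78  73  70  65  63  68  66  62  57  53  49  46  45
  44  44  46  52  61  72  75  78  96 125 133 128]
side [133 112  91  76  67  61  65  71  78  92  97  91  82  79  70  52  43  44
  44  46  46  46  47  46  46  46  88 148 161 150]
jar top [0.5235 0.3518] 29 side [0.5232 0.3454] 54 mean [0.5233 0.3486]
top [70 72 51 33 35 41 34 32 38 40 36 35 30 30 31 33 44 37 35 32 29 29 26 25
 31 31 42 59 69 72]
side [99 93 89 69 53 48 43 46 45 50 68 85 91 89 81 59 41 36 40 43 42 40 38 37
 38 36 37 49 72 97]
```

Jar 2 label ≈ -2°, good. Jar 1: descend and grip.

Call:
apply_moves --pt "0.1 0.1 -3 0 0 0" --pt "0 0 -3 0 0 0" --pt "0 0 -1.8 0 0 0" --pt "0 0 -0.8 0 0 0" --pt "0 0 0 0 0 0" --pt "0 0 0 0 0 0"

```text
t: 21.4
tool_pos: [0.525, 0.3508, 0.0796]
tcp_rot: [2.221, 2.221, 0.003]
ft_force: [-0.1, 0.6, 0.0]
gripper_width: 0.902
gripper_force: 0.0
```

Call:
apply_moves --pt "0 0 0 0 0 0" --pt "0 0 0 0 0 0" --pt "0 0 0 0 0 0" --pt "0 0 0 0 0 0" --hand 0

```text
t: 21.8
tool_pos: [0.5246, 0.3512, 0.0798]
tcp_rot: [2.22, 2.222, 0.003]
ft_force: [-0.8, -0.1, 6.7]
gripper_width: 0.743
gripper_force: 30.0
```

Call:
apply_moves --pt "0 0 2 0 0 0" --pt "0 0 4 0 0 0" --pt "0 0 4 0 0 0" --pt "0 0 0.5 0 0 -0.11" --pt "1.2 -2.2 0 0 0 -0.1" --pt "1.2 -2.2 0 0 0 -0.1" --pt "1.2 -2.2 0 0 0 -0.1" --pt "1.2 -2.2 0 0 0 -0.1" --pt "1.2 -2.2 0 0 0 -0.1" --pt "1.2 -2.2 0 0 0 -0.1" --pt "1.2 -2.1 0 0 0 -0.1" --pt "1.1 -2.0 0 0 0 -0.1"

```text
t: 23.0
tool_pos: [0.6189, 0.1767, 0.1825]
tcp_rot: [-2.973, -1.014, 0.002]
ft_force: [-0.4, 1.2, -3.0]
gripper_width: 0.738
gripper_force: 30.0
```

Call:
apply_moves --pt "0 0 -1 0 0 0" --pt "0 0 -3 0 0 0" --pt "0 0 -3 0 0 0" --pt "0 0 -1 0 0 0" --pt "0 0 0 0 0 0" --pt "0 0 0 0 0 0"

```text
t: 23.6
tool_pos: [0.6194, 0.1782, 0.1042]
tcp_rot: [2.971, 1.022, 0.001]
ft_force: [0.4, 0.8, -3.5]
gripper_width: 0.74
gripper_force: 30.0
```

Call:
apply_moves --pt "0 0 -0.8 0 0 0" --pt "0 0 -0.4 0 0 0" --pt "0 0 -0.2 0 0 0" --pt "0 0 -0.1 0 0 0" --pt "0 0 -0.1 0 0 0" --pt "0 0 -0.1 0 0 0" --pt "0 0 0 0 0 0"

```text
t: 24.3
tool_pos: [0.6193, 0.1779, 0.0879]
tcp_rot: [2.971, 1.021, 0.001]
ft_force: [-3.8, -0.7, 5.7]
gripper_width: 0.744
gripper_force: 30.0
```

Call:
apply_moves --pt "0 0 0 0 0 0" --pt "0 0 0 0 0 0" --pt "0 0 2 0 0 0" --pt "0 0 4 0 0 0" --pt "-2.4 -4.0 2 0 0 0" --pt "-2.5 -4.0 0 0 0 0" --pt "-2.5 -4.0 0 0 0 0" --pt "-2.5 -4.0 0 0 0 0" --pt "-2.5 -4.0 0 0 0 0" --pt "-2.5 -4.0 0 0 0 0" --pt "-2.5 -4.0 0 0 0 0" --pt "-2.4 -4.1 0 0 0 0" --hand 0.9

```text
t: 25.5
tool_pos: [0.4206, -0.1441, 0.1667]
tcp_rot: [2.97, 1.021, 0.002]
ft_force: [0.6, -0.6, 0.2]
gripper_width: 0.899
gripper_force: 0.0
```

Call:
apply_moves --pt "0 0 -2 0 0 0" --pt "0 0 -2 0 0 0" --pt "0 0 0 0 0 0" --hand 0.55

```text
t: 25.8
tool_pos: [0.4199, -0.1424, 0.1244]
tcp_rot: [-2.969, -1.017, 0.003]
ft_force: [-0.1, 1.1, 0.6]
gripper_width: 0.65
gripper_force: 0.0
```

```bash
python3 look.py j,.62,.178,.008 j,.6105,.0754,.008 j,.605,-.022,.008 j,.6,-.12,.008 l,.421,-.143,0 l,.4447,-.3275,0 l,.512,-.3628,0 l,.594,-.3768,0; python3 - <<'E'
import numpy as np,cv2
a=np.load("T.npy")[120:300,190:510];cv2.imwrite("pics/t2.png",cv2.resize(a[:,:,::-1],(800,450)).clip(0,255).astype(np.uint8))
E
```

```text
t 25.8 pos [ 0.4199 -0.1424  0.1244] psi -52.2 w 0.65 f 0.0 q6 0.31
jar top [0.6201 0.1804] 73 side [0.6199 0.1733] 81 mean [0.62   0.1768]
top [124 124 124 107  83  79  78  81  81  81  79  71  70  67  58  48  44  42
  39  40  40  43  44  49  57  71 102 128 128 126]
side [152 127 107  85  70  66  67  74  88  67  50  51  51  49  49  48  46  46
  49  51  51  51  51  50  50  53 105 169 182 173]
jar top [0.6102 0.0784] 73 side [0.6108 0.0727] 97 mean [0.6105 0.0756]
top [124 125 121 109  83  78  73  69  64  63  67  64  62  59  54  48  46  46
  45  45  49  53  62  71  76  77  94 125 132 129]
side [147 124 101  86  77  66  64  63  68  70  66  58  50  54  67  59  48  49
  49  51  52  52  51  52  51  52  98 164 178 164]
jar top [ 0.6042 -0.0202] 74 side [ 0.6049 -0.0255] 99 mean [ 0.6046 -0.0228]
top [128 128 124 117  85  65  62  61  59  57  52  49  48  49  48  47  49  51
  56  63  71  69  75  79  80  81  97 125 127 125]
side [152 129 105  90  86  79  70  69  69  69  64  57  51  56  66  57  48  49
  51  52  52  53  52  51  51  50  84 159 179 171]
jar top [ 0.6    -0.1189] 74 side [ 0.6004 -0.1241] 100 mean [ 0.6002 -0.1215]
top [129 126 123 100  66  55  52  48  44  41  41  41  43  46  49  53  60  72
  78  74  76  82  84  84  84  86 108 125 126 127]
side [149 119 106  92  85  87  82  72  68  65  58  52  57  71  74  53  47  48
  50  51  52  53  53  52  50  52 117 178 176 165]
lid top [ 0.398  -0.1118] 15 side [ 0.4211 -0.1456] 87 mean [ 0.4095 -0.1287]
lid top [ 0.4445 -0.3248] 95 side [ 0.4449 -0.3307] 109 mean [ 0.4447 -0.3277]
lid top [ 0.525  -0.3252] 94 side [ 0.5255 -0.3308] 108 mean [ 0.5253 -0.328 ]
lid top [ 0.5938 -0.3739] 93 side [ 0.5941 -0.3797] 108 mean [ 0.5939 -0.3768]
```

View pics/t2.png

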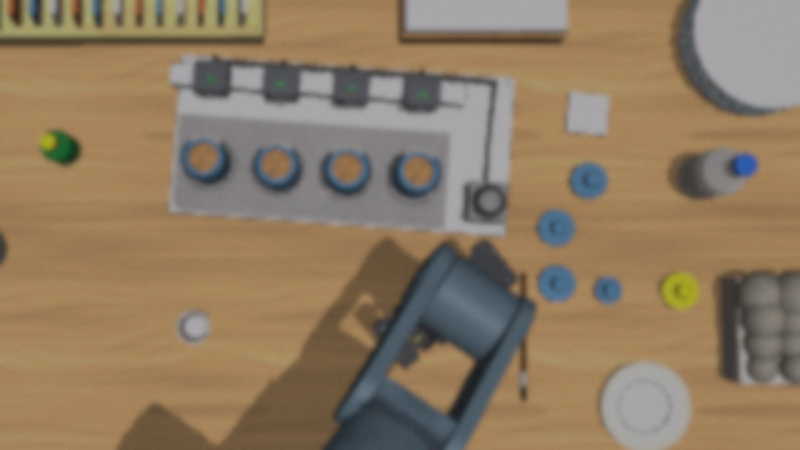

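Call:
apply_moves --pt "0.1 0.2 -3 0 0 0" --pt "0 0 -2.5 0 0 0" --pt "0 0 -1.5 0 0 0" --pt "0 0 -0.6 0 0 0" --pt "0 0 0 0 0 0" --pt "0 0 0 0 0 0" --hand 0.5 --squeeze 6

```text
t: 26.6
tool_pos: [0.4233, -0.141, 0.0511]
tcp_rot: [2.97, 1.021, 0.002]
ft_force: [0.5, -0.6, -0.8]
gripper_width: 0.5
gripper_force: 0.0
```

Call:
apply_moves --pt "0 0 -0.8 0 0 0" --pt "0 0 -0.4 0 0 0" --pt "0 0 0 0 0 0"

```text
t: 26.9
tool_pos: [0.422, -0.1404, 0.0377]
tcp_rot: [-2.971, -1.02, 0.001]
ft_force: [-0.5, 0.2, -0.1]
gripper_width: 0.503
gripper_force: 0.0
```

Call:
apply_moves --pt "0 0 0 0 0 0" --pt "0 0 0 0 0 0" --pt "0 0 0 0 0 0" --pt "0 0 0 0 0 0" --pt "0 0 0 0 0 0" --hand 0

```text
t: 27.4
tool_pos: [0.4225, -0.1407, 0.0383]
tcp_rot: [2.971, 1.021, 0.0]
ft_force: [-0.1, 0.2, 0.5]
gripper_width: 0.221
gripper_force: 6.0
```

Call:
apply_moves --pt "0 0 0 0 0 0" --pt "0 0 0 0 0 0.15" --pt "0 0 0 0 0 0.15" --pt "0 0 0 0 0 0.15" --pt "0 0 0 0 0 0.15" --pt "0 0 0 0 0 0.15" --pt "0 0 0 0 0 0.15" --pt "0 0 0 0 0 0.15" --pt "0 0 0 0 0 0.15" --pt "0 0 0 0 0 0.15" --pt "0 0 0 0 0 0.15" --pt "0 0 0 0 0 0" --hand 0.45

```text
t: 28.6
tool_pos: [0.4223, -0.1406, 0.0381]
tcp_rot: [-1.476, -2.773, 0.0]
ft_force: [-0.8, 0.2, -0.8]
gripper_width: 0.449
gripper_force: 0.0
```

Call:
apply_moves --pt "0 0 0 0 0 0" --pt "0 0 0 0 0 0" --pt "0 0 0 0 0 0" --pt "0 0 0 0 0 0" --pt "0 0 0 0 0 0" --hand 0 --squeeze 20

```text
t: 29.1
tool_pos: [0.4223, -0.1406, 0.0381]
tcp_rot: [-1.479, -2.772, 0.0]
ft_force: [-0.3, 0.7, -0.4]
gripper_width: 0.215
gripper_force: 20.0
```

Call:
apply_moves --pt "0 0 2 0 0 0" --pt "0 0 4 0 0 0" --pt "0 0 4 0 0 0" --pt "2 0.3 3 0 0 0" --pt "3.5 0.4 0 0 0 0" --pt "3.5 0.4 0 0 0 0" --pt "3.5 0.4 0 0 0 0" --pt "3.0 0.4 0 0 0 0" --pt "2.4 0.2 0 0 0 0" --pt "0 0 -1 0 0 0" --pt "0 0 0 0 0 0" --pt "0 0 0 0 0 0"

```text
t: 30.3
tool_pos: [0.5998, -0.1194, 0.157]
tcp_rot: [-1.477, -2.769, 0.001]
ft_force: [0.2, 0.1, -0.6]
gripper_width: 0.214
gripper_force: 20.0
```

```bash
cat > look2.py <<'E'
from h import *
import sys
s=st(); n=sys.argv[1]; v=[]
I=shot("side",2);T=shot("top",2); c=s["tool_pos"]
im=np.hstack([cv2.resize(rect(m,J,c,.07,.1,4000),(400,400)) for m,J in(("side",I),("top",T))])
cv2.imwrite(f"pics/{n}.png",im[:,:,::-1].clip(0,255).astype(np.uint8))
# held lid: flange top is 22 mm below the TCP
p,q=lid("side",I,c[:2],c[2]-.038); print("held lid side",p.round(4),round(q),"minus tcp",(p-c[:2]).round(4))
E
python3 look2.py g1; python3 look.py j,.6,-.12,.008
```

```text
t 30.3 pos [ 0.5998 -0.1194  0.157 ] psi 33.8 w 0.214 f 20.0 q6 -0.98
held lid side [ 0.6005 -0.1302] 24 minus tcp [ 0.0008 -0.0108]
t 30.5 pos [ 0.6009 -0.1199  0.1585] psi 33.8 w 0.221 f 20.0 q6 -0.98
jar top [ 0.5663 -0.0827] 10 side [ 0.5997 -0.1266] 46 mean [ 0.583  -0.1047]
top [ 54  77  83  83  81  82  83  82  82  83  89 112 131 132 114  89  83  85
  82  85  92  91  68  31  35  45  47  44  41  36]
side [108  71  53  54  54  34  25  26  32  26  30  29  42  51  49  39  39  40
  42  42  42  42  42  43  41  43  77 121 128 119]
```

View pics/g1.png

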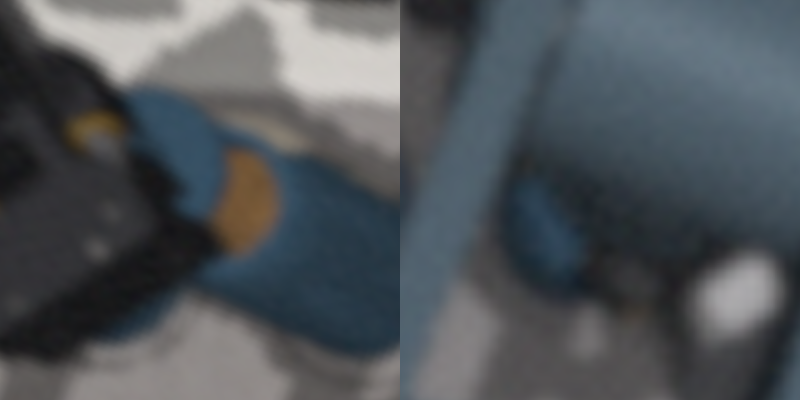

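Call:
apply_moves --pt "0.1 0.1 -1 0 0 0" --pt "0 0 -1 0 0 0" --pt "0 0 -0.4 0 0 0" --pt "0 0 -0.3 0 0 0" --pt "0 0 0 0 0 0" --pt "0 0 0 0 0 0"

```text
t: 31.3
tool_pos: [0.6025, -0.1187, 0.1312]
tcp_rot: [1.478, 2.772, 0.0]
ft_force: [-0.1, 0.3, -1.3]
gripper_width: 0.216
gripper_force: 20.0
```

Call:
apply_moves --pt "0 0 -0.3 0 0 0" --pt "0 0 -0.3 0 0 0" --pt "0 0 -0.1 0 0 0" --pt "0 0 0 0 0 0"

```text
t: 31.7
tool_pos: [0.6024, -0.1186, 0.1242]
tcp_rot: [1.478, 2.772, -0.0]
ft_force: [-0.4, 0.8, -0.1]
gripper_width: 0.217
gripper_force: 20.0
```

Call:
apply_moves --pt "0 0 0 0 0 0" --pt "0 0 0 0 0 0" --pt "0 0 2 0 0 0" --pt "0 0 3 0 0 0" --pt "-2.6 -3.5 0 0 0 0" --pt "-2.6 -3.5 0 0 0 0" --pt "-2.6 -3.5 0 0 0 0" --pt "-2.6 -3.4 0 0 0 0" --pt "-2.6 -3.4 0 0 0 0" --pt "-2.6 -3.4 -2 0 0 0" --pt "0 0 -3 0 0 0" --pt "0 0 0 0 0 0" --hand 0.45 --squeeze 6

```text
t: 32.9
tool_pos: [0.4437, -0.3247, 0.1208]
tcp_rot: [-1.479, -2.764, -0.004]
ft_force: [-1.1, 0.6, 0.5]
gripper_width: 0.449
gripper_force: 0.0
```

```bash
python3 look.py l,.4447,-.3277,0 l,.6,-.12,.086 l,.5253,-.328,0
```

```text
t 32.9 pos [ 0.4437 -0.3247  0.1208] psi 33.7 w 0.449 f 0.0 q6 -1.44
lid top [ 0.4099 -0.3163] 16 side [ 0.4454 -0.3318] 63 mean [ 0.4276 -0.3241]
lid top [ 0.5995 -0.1182] 38 side [ 0.5918 -0.1586] 12 mean [ 0.5956 -0.1384]
lid top [ 0.5269 -0.3262] 45 side [ 0.5253 -0.3304] 106 mean [ 0.5261 -0.3283]
```

Call:
apply_moves --pt "0.1 -0.1 -3 0 0 0" --pt "0 0 -2.5 0 0 0" --pt "0 0 -1.5 0 0 0" --pt "0 0 -0.5 0 0 0" --pt "0 0 0 0 0 0" --pt "0 0 0 0 0 0"

```text
t: 33.7
tool_pos: [0.4482, -0.3272, 0.0503]
tcp_rot: [1.477, 2.771, -0.001]
ft_force: [0.1, -0.1, 0.4]
gripper_width: 0.453
gripper_force: 0.0
```

Call:
apply_moves --pt "-0.2 0.1 -0.8 0 0 0" --pt "0 0 -0.4 0 0 0" --pt "0 0 0 0 0 0"

```text
t: 34.0
tool_pos: [0.4449, -0.3253, 0.0366]
tcp_rot: [-1.478, -2.771, -0.001]
ft_force: [0.5, 0.1, 0.2]
gripper_width: 0.451
gripper_force: 0.0
```

Call:
apply_moves --pt "0 0 0 0 0 0" --pt "0 0 0 0 0 0" --pt "0 0 0 0 0 0" --pt "0 0 0 0 0 0" --pt "0 0 0 0 0 0" --hand 0

```text
t: 34.5
tool_pos: [0.4455, -0.3258, 0.0373]
tcp_rot: [1.478, 2.772, -0.0]
ft_force: [-0.0, 0.2, 0.8]
gripper_width: 0.222
gripper_force: 6.0
```

Call:
apply_moves --pt "0 0 0 0 0 0" --pt "0 0 0 0 0 -0.15" --pt "0 0 0 0 0 -0.15" --pt "0 0 0 0 0 -0.15" --pt "0 0 0 0 0 -0.15" --pt "0 0 0 0 0 -0.15" --pt "0 0 0 0 0 -0.15" --pt "0 0 0 0 0 -0.15" --pt "0 0 0 0 0 -0.15" --pt "0 0 0 0 0 -0.15" --pt "0 0 0 0 0 -0.15" --pt "0 0 0 0 0 0" --hand 0.45

```text
t: 35.7
tool_pos: [0.4453, -0.3256, 0.0371]
tcp_rot: [-2.972, -1.019, 0.0]
ft_force: [-0.7, -0.3, 0.4]
gripper_width: 0.452
gripper_force: 0.0
```

Call:
apply_moves --pt "0 0 0 0 0 0" --pt "0 0 0 0 0 0" --pt "0 0 0 0 0 0" --pt "0 0 0 0 0 0" --pt "0 0 0 0 0 0" --hand 0 --squeeze 20

```text
t: 36.2
tool_pos: [0.4454, -0.3256, 0.0371]
tcp_rot: [2.971, 1.022, 0.0]
ft_force: [0.1, -0.5, 0.3]
gripper_width: 0.218
gripper_force: 20.0
```

Call:
apply_moves --pt "0 0 2 0 0 0" --pt "0 0 4 0 0 0" --pt "0 0 4 0 0 0" --pt "0.5 1.5 4 0 0 0" --pt "2.2 4.1 0 0 0 0" --pt "2.2 4.1 0 0 0 0" --pt "2.2 4.1 0 0 0 0" --pt "2.2 4.1 0 0 0 0" --pt "2.2 4.1 0 0 0 0" --pt "2.2 4.1 0 0 0 0" --pt "2.2 4.1 0 0 0 0" --pt "0.2 0.3 0 0 0 0"

```text
t: 37.4
tool_pos: [0.6077, -0.0158, 0.177]
tcp_rot: [-2.967, -1.028, -0.002]
ft_force: [-0.6, 0.0, -1.3]
gripper_width: 0.215
gripper_force: 20.0
```

Call:
apply_moves --pt "0 0 -2 0 0 0" --pt "0 0 -1 0 0 0" --pt "0 0 -0.3 0 0 0" --pt "0 0 0 0 0 0" --pt "0 0 0 0 0 0"

```text
t: 37.9
tool_pos: [0.6066, -0.0213, 0.1447]
tcp_rot: [2.971, 1.019, 0.001]
ft_force: [-0.3, -0.1, -0.8]
gripper_width: 0.217
gripper_force: 20.0
```

Call:
apply_moves --pt "-0.1 0.1 -0.8 0 0 0" --pt "0 0 -0.5 0 0 0" --pt "0 0 0 0 0 0"

```text
t: 38.2
tool_pos: [0.6046, -0.0195, 0.13]
tcp_rot: [-2.97, -1.02, 0.002]
ft_force: [0.1, -0.6, -1.0]
gripper_width: 0.222
gripper_force: 20.0
```

Call:
apply_moves --pt "0 0 -0.3 0 0 0" --pt "0 0 -0.3 0 0 0" --pt "0 0 -0.2 0 0 0" --pt "0 0 0 0 0 0" --pt "0 0 0 0 0 0"

```text
t: 38.7
tool_pos: [0.6054, -0.0196, 0.1231]
tcp_rot: [2.971, 1.021, 0.0]
ft_force: [-0.1, -0.7, -0.2]
gripper_width: 0.221
gripper_force: 20.0
```

Call:
apply_moves --pt "0 0 0 0 0 0" --pt "0 0 0 0 0 0" --pt "0 0 2 0 0 0" --pt "0 0 3 0 0 0" --pt "-1.0 -4.0 0 0 0 0" --pt "-1.0 -4.4 0 0 0 0" --pt "-1.0 -4.4 0 0 0 0" --pt "-1.2 -4.4 0 0 0 0" --pt "-1.2 -4.4 0 0 0 0" --pt "-1.2 -4.4 0 0 0 0" --pt "-1.3 -4.6 0 0 0 0" --pt "0 0 -3 0 0 0" --hand 0.45 --squeeze 6

```text
t: 39.9
tool_pos: [0.5271, -0.3338, 0.1477]
tcp_rot: [2.964, 1.009, 0.006]
ft_force: [0.0, -0.4, 0.4]
gripper_width: 0.45
gripper_force: 0.0
```

Call:
apply_moves --pt "0 0 -3 0 0 0" --pt "0 0 -2 0 0 0" --pt "0 0 0 0 0 0" --pt "0 0 0 0 0 0"

```text
t: 40.3
tool_pos: [0.5264, -0.3256, 0.0933]
tcp_rot: [-2.971, -1.021, 0.0]
ft_force: [-0.4, -1.2, 0.3]
gripper_width: 0.45
gripper_force: 0.0
```

```bash
python3 look.py l,.5253,-.328,0 l,.594,-.3768,0
```

```text
t 40.3 pos [ 0.5264 -0.3256  0.0933] psi -52.1 w 0.45 f 0.0 q6 0.16
lid top [ 0.5229 -0.3213] 17 side [ 0.5255 -0.3306] 85 mean [ 0.5242 -0.3259]
lid top [ 0.6148 -0.4098] 31 side [ 0.5938 -0.3801] 89 mean [ 0.6043 -0.3949]
```

Unmoved. Down 5.5 cm, centre, rotate, grip.

Call:
apply_moves --pt "0 0 -2.5 0 0 0" --pt "0 0 -2 0 0 0" --pt "0 0 -0.7 0 0 0" --pt "0 0 -0.3 0 0 0" --pt "0 0 0 0 0 0"

```text
t: 41.0
tool_pos: [0.5268, -0.3259, 0.0388]
tcp_rot: [2.97, 1.021, 0.001]
ft_force: [-0.7, -0.2, -0.5]
gripper_width: 0.45
gripper_force: 0.0
```

Call:
apply_moves --pt "0 0 0 0 0 0" --pt "0 0 0 0 0 0" --pt "0 0 0 0 0 0" --pt "0 0 0 0 0 0" --pt "0 0 0 0 0 0" --hand 0

```text
t: 41.5
tool_pos: [0.5268, -0.326, 0.0389]
tcp_rot: [2.97, 1.02, 0.001]
ft_force: [-0.2, 0.3, 4.8]
gripper_width: 0.226
gripper_force: 6.0
```

Call:
apply_moves --pt "0 0 0 0 0 0" --pt "0 0 0 0 0 0.15" --pt "0 0 0 0 0 0.15" --pt "0 0 0 0 0 0.15" --pt "0 0 0 0 0 0.15" --pt "0 0 0 0 0 0.15" --pt "0 0 0 0 0 0.15" --pt "0 0 0 0 0 0.15" --pt "0 0 0 0 0 0.15" --pt "0 0 0 0 0 0.15" --pt "0 0 0 0 0 0.15" --pt "0 0 0 0 0 0" --hand 0.45

```text
t: 42.7
tool_pos: [0.5261, -0.3253, 0.0376]
tcp_rot: [-1.476, -2.772, -0.0]
ft_force: [-0.1, 0.5, 0.3]
gripper_width: 0.45
gripper_force: 0.0
```

Call:
apply_moves --pt "0 0 0 0 0 0" --pt "0 0 0 0 0 0" --pt "0 0 0 0 0 0" --pt "0 0 0 0 0 0" --pt "0 0 0 0 0 0" --hand 0 --squeeze 20

```text
t: 43.2
tool_pos: [0.5263, -0.3256, 0.038]
tcp_rot: [-1.479, -2.771, -0.0]
ft_force: [-0.6, 0.0, -0.9]
gripper_width: 0.217
gripper_force: 20.0
```

Call:
apply_moves --pt "0 0 2 0 0 0" --pt "0 0 4 0 0 0" --pt "0 0 4.5 0 0 0" --pt "0 0 4.5 0 0 0" --pt "1 4.5 0 0 0 0" --pt "1 4.5 0 0 0 0" --pt "1 4.5 0 0 0 0" --pt "1 4.5 0 0 0 0" --pt "1 4.5 0 0 0 0" --pt "1 4.5 0 0 0 0" --pt "1 4.5 0 0 0 0" --pt "0.8 4.5 0 0 0 0"

```text
t: 44.4
tool_pos: [0.6045, 0.0363, 0.1882]
tcp_rot: [1.479, 2.771, 0.0]
ft_force: [0.9, -0.3, -0.3]
gripper_width: 0.22
gripper_force: 20.0
```

Call:
apply_moves --pt "0.7 4.3 0 0 0 0" --pt "0 0 0 0 0 0" --pt "0 0 -2 0 0 0" --pt "0 0 -1.5 0 0 0" --pt "0 0 -0.5 0 0 0" --pt "0 0 0 0 0 0" --pt "0 0 0 0 0 0"

```text
t: 45.1
tool_pos: [0.6116, 0.0767, 0.1484]
tcp_rot: [1.48, 2.771, 0.0]
ft_force: [0.3, 0.5, -0.5]
gripper_width: 0.22
gripper_force: 20.0
```

Call:
apply_moves --pt "0 0.1 -1.2 0 0 0" --pt "0 0 -0.5 0 0 0" --pt "0 0 0 0 0 0" --pt "0 0 0 0 0 0"

```text
t: 45.5
tool_pos: [0.6113, 0.0784, 0.1309]
tcp_rot: [-1.478, -2.772, 0.0]
ft_force: [-0.1, 1.2, 0.2]
gripper_width: 0.219
gripper_force: 20.0
```

Call:
apply_moves --pt "0 0 -0.3 0 0 0" --pt "0 0 -0.3 0 0 0" --pt "0 0 -0.1 0 0 0" --pt "0 0 0 0 0 0" --pt "0 0 0 0 0 0"

```text
t: 46.0
tool_pos: [0.6114, 0.0784, 0.1241]
tcp_rot: [1.478, 2.772, 0.0]
ft_force: [-0.1, 0.7, -0.7]
gripper_width: 0.216
gripper_force: 20.0
```

Call:
apply_moves --pt "0 0 0 0 0 0" --pt "0 0 0 0 0 0" --pt "0 0 2 0 0 0" --pt "0 0 3.5 0 0 0" --pt "-0.2 -4.8 0 0 0 0" --pt "-0.2 -4.8 0 0 0 0" --pt "-0.2 -4.8 0 0 0 0" --pt "-0.2 -4.8 0 0 0 0" --pt "-0.2 -4.8 0 0 0 0" --pt "-0.2 -4.8 0 0 0 0" --pt "-0.2 -4.8 0 0 0 0" --pt "-0.2 -4.8 0 0 0 0" --hand 0.45 --squeeze 6

```text
t: 47.2
tool_pos: [0.5951, -0.3076, 0.1793]
tcp_rot: [1.478, 2.772, 0.0]
ft_force: [-0.1, 0.7, -0.3]
gripper_width: 0.449
gripper_force: 0.0
```

Call:
apply_moves --pt "0 -4.8 0 0 0 0" --pt "0 -2.1 -2 0 0 0" --pt "0 0 -3 0 0 0" --pt "0 0 -3.5 0 0 0" --pt "0 0 -1 0 0 0" --pt "0 0 0 0 0 0" --pt "0 0 0 0 0 0"

```text
t: 47.9
tool_pos: [0.5962, -0.375, 0.0857]
tcp_rot: [1.477, 2.771, -0.001]
ft_force: [-0.5, 0.1, -1.2]
gripper_width: 0.448
gripper_force: 0.0
```

```bash
python3 look.py l,.594,-.3768,0 j,.62,.177,.008 
```

```text
t 47.9 pos [ 0.5962 -0.375   0.0857] psi 33.9 w 0.448 f 0.0 q6 -1.32
lid top [ 0.589  -0.3687] 17 side [ 0.5881 -0.3857] 28 mean [ 0.5886 -0.3772]
jar top [0.6202 0.1804] 75 side [0.5907 0.169 ] 0 mean [0.6055 0.1747]
top [130 129 130 112  90  84  83  84  86  86  83  74  73  71  60  50  45  43
  42  42  43  45  47  52  62  74 109 135 134 133]
side [95 95 95 95 95 94 95 96 97 97 97 97 96 95 95 94 95 95 95 95 96 97 96 97
 98 97 97 97 95 95]
```

Call:
apply_moves --pt "-0.1 0 -2 0 0 0" --pt "0 0 -1.6 0 0 0" --pt "0 0 -0.8 0 0 0" --pt "0 0 -0.3 0 0 0" --pt "0 0 0 0 0 0"

```text
t: 48.6
tool_pos: [0.5942, -0.3744, 0.0366]
tcp_rot: [-1.478, -2.771, -0.0]
ft_force: [0.4, 0.7, -0.3]
gripper_width: 0.448
gripper_force: 0.0
```

Call:
apply_moves --pt "0 0 0 0 0 0" --pt "0 0 0 0 0 0" --pt "0 0 0 0 0 0" --pt "0 0 0 0 0 0" --pt "0 0 0 0 0 0" --hand 0

```text
t: 49.1
tool_pos: [0.5948, -0.3749, 0.0379]
tcp_rot: [1.478, 2.771, -0.0]
ft_force: [0.5, -0.1, 3.2]
gripper_width: 0.221
gripper_force: 6.0
```

Call:
apply_moves --pt "0 0 0 0 0 0" --pt "0 0 0 0 0 -0.15" --pt "0 0 0 0 0 -0.15" --pt "0 0 0 0 0 -0.15" --pt "0 0 0 0 0 -0.15" --pt "0 0 0 0 0 -0.15" --pt "0 0 0 0 0 -0.15" --pt "0 0 0 0 0 -0.15" --pt "0 0 0 0 0 -0.15" --pt "0 0 0 0 0 -0.15" --pt "0 0 0 0 0 -0.15" --pt "0 0 0 0 0 0" --hand 0.45

```text
t: 50.3
tool_pos: [0.5942, -0.3745, 0.0368]
tcp_rot: [-2.971, -1.018, 0.0]
ft_force: [0.1, 0.0, 0.1]
gripper_width: 0.451
gripper_force: 0.0
```

Call:
apply_moves --pt "0 0 0 0 0 0" --pt "0 0 0 0 0 0" --pt "0 0 0 0 0 0" --pt "0 0 0 0 0 0" --pt "0 0 0 0 0 0" --hand 0 --squeeze 20

```text
t: 50.8
tool_pos: [0.5943, -0.3746, 0.037]
tcp_rot: [-2.971, -1.022, 0.0]
ft_force: [-0.1, 0.3, -0.3]
gripper_width: 0.219
gripper_force: 20.0
```

Call:
apply_moves --pt "0 0 2 0 0 0" --pt "0 0 4 0 0 0" --pt "0 0 4.5 0 0 0" --pt "0 0 4.5 0 0 0" --pt "0.2 4.8 0 0 0 0" --pt "0.2 4.8 0 0 0 0" --pt "0.2 4.8 0 0 0 0" --pt "0.2 4.8 0 0 0 0" --pt "0.2 4.8 0 0 0 0" --pt "0.2 4.8 0 0 0 0" --pt "0.3 4.8 0 0 0 0" --pt "0.3 4.8 0 0 0 0"

```text
t: 52.0
tool_pos: [0.6125, 0.0113, 0.1891]
tcp_rot: [2.97, 1.021, 0.003]
ft_force: [0.1, -0.2, -0.2]
gripper_width: 0.219
gripper_force: 20.0
```

Call:
apply_moves --pt "0.2 4.8 0 0 0 0" --pt "0.3 4.8 0 0 0 0" --pt "0.3 4.8 0 0 0 0" --pt "0 2.5 0 0 0 0" --pt "0 0 0 0 0 0" --pt "0 0 -2 0 0 0" --pt "0 0 -1.5 0 0 0" --pt "0 0 -0.5 0 0 0" --pt "0 0 0 0 0 0" --pt "0 0 0 0 0 0"

```text
t: 53.0
tool_pos: [0.6207, 0.1778, 0.1476]
tcp_rot: [2.971, 1.019, 0.001]
ft_force: [-0.0, -0.1, 0.2]
gripper_width: 0.212
gripper_force: 20.0
```

Call:
apply_moves --pt "0 0.1 -1.2 0 0 0" --pt "0 0 -0.5 0 0 0" --pt "0 0 0 0 0 0" --pt "0 0 0 0 0 0"

```text
t: 53.4
tool_pos: [0.6202, 0.1794, 0.1298]
tcp_rot: [-2.971, -1.021, 0.001]
ft_force: [0.2, 0.4, 0.9]
gripper_width: 0.214
gripper_force: 20.0
```

Call:
apply_moves --pt "0 0 -0.3 0 0 0" --pt "0 0 -0.3 0 0 0" --pt "0 0 -0.1 0 0 0" --pt "0 0 0 0 0 0" --pt "0 0 0 0 0 0"

```text
t: 53.9
tool_pos: [0.6204, 0.1794, 0.1231]
tcp_rot: [2.971, 1.021, 0.0]
ft_force: [-0.3, -0.8, -1.0]
gripper_width: 0.221
gripper_force: 20.0
```

Call:
apply_moves --pt "0 0 0 0 0 0" --pt "0 0 0 0 0 0" --pt "0 0 2 0 0 0" --pt "0 0 4 0 0 0" --pt "-1.5 -4.5 0 0 0 0" --pt "-1.5 -4.5 0 0 0 0" --pt "-1.5 -4.5 0 0 0 0" --pt "-1.3 -4.5 0 0 0 0" --pt "0 -4.5 0 0 0 0" --pt "0 -4.5 0 0 0 0" --pt "0 -4.5 0 0 0 0" --pt "0 -4.5 0 0 0 0" --hand 0.45

```text
t: 55.1
tool_pos: [0.5622, -0.1825, 0.1835]
tcp_rot: [2.971, 1.02, 0.001]
ft_force: [1.3, -0.9, -0.7]
gripper_width: 0.447
gripper_force: 0.0
```

Call:
apply_moves --pt "0 -4.0 -1 0 0 0" --pt "0 0 -2 0 0 0" --pt "0 0 -1 0 0 0" --pt "0 0 0 0 0 0" --pt "0 0 0 0 0 0" --hand 0

```text
t: 55.6
tool_pos: [0.5625, -0.2197, 0.1433]
tcp_rot: [-2.97, -1.022, 0.0]
ft_force: [0.8, -0.0, -0.5]
gripper_width: 0.021
gripper_force: 0.0
```

```bash
python3 look.py l,.62,.177,.086 l,.6105,.0754,.086 l,.605,-.022,.086 l,.6,-.12,.086; python3 - <<'E'
import numpy as np,cv2
f=lambda a,w:cv2.resize(a[:,:,::-1],w,interpolation=cv2.INTER_CUBIC).clip(0,255).astype(np.uint8)
T=np.load("T.npy");S=np.load("S.npy")
cv2.imwrite("pics/t3.png",np.vstack([f(T[140:240,250:450],(600,300)),f(S[130:300,260:600],(600,300))]))
E
```

```text
t 55.6 pos [ 0.5625 -0.2197  0.1433] psi -52.0 w 0.021 f 0.0 q6 0.34
lid top [0.6187 0.1805] 39 side [0.6097 0.2059] 6 mean [0.6142 0.1932]
lid top [0.6096 0.0785] 39 side [0.5439 0.0873] 12 mean [0.5768 0.0829]
lid top [ 0.6027 -0.0196] 39 side [ 0.5908 -0.0249] 24 mean [ 0.5967 -0.0223]
lid top [ 0.601  -0.1158] 34 side [ 0.6056 -0.172 ] 8 mean [ 0.6033 -0.1439]
```

View pics/t3.png

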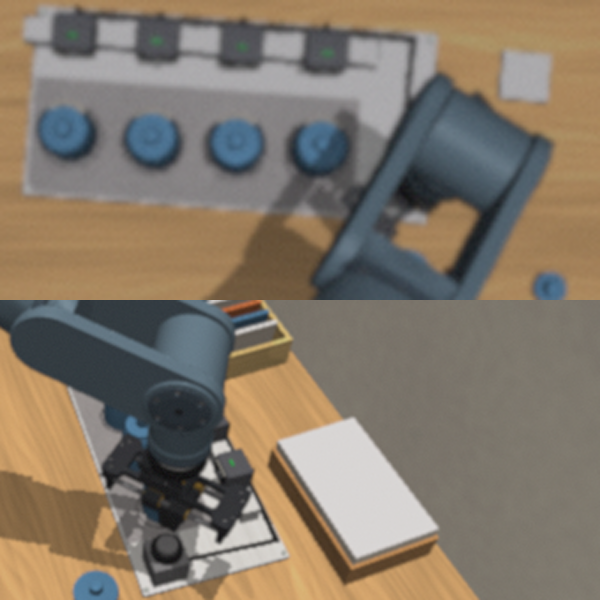

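Call:
apply_moves --pt "0 -0.1 -2 0 0 0" --pt "0 0 -1.5 0 0 0" --pt "0 0 -0.5 0 0 0" --pt "0 0 -0.3 0 0 0" --pt "0 0 0 0 0 0"

```text
t: 56.3
tool_pos: [0.5623, -0.2215, 0.1]
tcp_rot: [-2.971, -1.021, 0.0]
ft_force: [-0.7, 0.3, -1.1]
gripper_width: 0.01
gripper_force: 0.0
```

Call:
apply_moves --pt "0 0 -0.3 0 0 0" --pt "0 0 -0.3 0 0 0" --pt "0 0 0 0 0 0"

```text
t: 56.6
tool_pos: [0.5629, -0.222, 0.0946]
tcp_rot: [2.97, 1.02, 0.002]
ft_force: [-0.4, -1.0, 3.3]
gripper_width: 0.003
gripper_force: 1.4
```

Call:
apply_moves --pt "0 0 -0.2 0 0 0" --pt "0 0 -0.2 0 0 0" --pt "0 0 0 0 0 0" --pt "0 0 0 0 0 0"

```text
t: 57.0
tool_pos: [0.563, -0.222, 0.0911]
tcp_rot: [2.97, 1.02, 0.002]
ft_force: [-0.3, 0.2, 7.5]
gripper_width: 0.004
gripper_force: 3.7
```

Call:
apply_moves --pt "0 0 -0.1 0 0 0" --pt "0 0 0 0 0 0" --pt "0 0 -0.1 0 0 0" --pt "0 0 0 0 0 0" --pt "0 0 0 0 0 0"

```text
t: 57.5
tool_pos: [0.5631, -0.222, 0.0909]
tcp_rot: [2.97, 1.021, 0.001]
ft_force: [-6.1, 3.6, 20.2]
gripper_width: 0.007
gripper_force: 10.1
```

Hard stop reached: key fully down. Lift off and retreat.

Call:
apply_moves --pt "0 0 0.5 0 0 0" --pt "0 0 2 0 0 0" --pt "0 0 4 0 0 0" --pt "0 0 4 0 0 0" --pt "-3 -3 3 0 0 0" --pt "-3 -3 0 0 0 0" --pt "-3 -3 0 0 0 0" --pt "-3 -3 0 0 0 0" --pt "-3 -3 0 0 0 0" --pt "-3 -3 0 0 0 0" --pt "-1 -3 0 0 0 0" --pt "0 0 0 0 0 0"

```text
t: 58.7
tool_pos: [0.3713, -0.4335, 0.2216]
tcp_rot: [2.973, 1.014, -0.001]
ft_force: [-0.1, 0.6, -0.1]
gripper_width: 0.006
gripper_force: 0.0
```

Call:
apply_moves --pt "-3 -4 0 0 0 0" --pt "-3 -4 0 0 0 0" --pt "-2 -4 0 0 0 0" --pt "0 0 0 0 0 0" --pt "0 0 0 0 0 0"

```text
t: 59.2
tool_pos: [0.2933, -0.55, 0.221]
tcp_rot: [-2.97, -1.018, -0.001]
ft_force: [-0.1, -0.6, 0.9]
gripper_width: 0.006
gripper_force: 0.0
```

```bash
python3 look.py l,.62,.177,.086 l,.6105,.0754,.086 l,.605,-.022,.086 l,.6,-.12,.086 | cut -c1-120; python3 - <<'E'
from h import *
T=np.load("T.npy");S=np.load("S.npy")
for p in [(.62,.1768),(.6105,.0756),(.6046,-.0228),(.6002,-.1215)]: print(label("top",T,(p[0],p[1]+.003),.008)[1][::4].round().astype(int))
f=lambda a,w:cv2.resize(a[:,:,::-1],w,interpolation=cv2.INTER_CUBIC).clip(0,255).astype(np.uint8)
cv2.imwrite("pics/t4.png",np.vstack([f(T[140:240,250:450],(600,300)),f(S[130:300,220:560],(600,300))]))
E
```

```text
t 59.2 pos [ 0.2933 -0.55    0.221 ] psi -52.2 w 0.006 f 0.0 q6 -0.36
lid top [0.6188 0.1805] 39 side [0.6199 0.1737] 69 mean [0.6194 0.1771]
lid top [0.6096 0.0785] 39 side [0.6121 0.074 ] 31 mean [0.6109 0.0762]
lid top [ 0.6027 -0.0195] 39 side [ 0.6054 -0.0233] 32 mean [ 0.6041 -0.0214]
lid top [ 0.5994 -0.1184] 38 side [ 0.6023 -0.1223] 34 mean [ 0.6008 -0.1204]
[125 125 127 109  83  78  79  79  79  81  77  71  72  68  58  46  42  41
  40  41  38  40  44  49  61  72 104 132 131 129]
[128 125 119 109  89  81  76  71  69  65  66  65  60  56  53  47  47  44
  43  44  47  51  61  70  76  79 100 124 124 127]
[129 128 128 119  87  70  65  65  65  57  53  49  49  45  48  48  48  47
  56  63  72  70  75  79  81  82 101 129 131 129]
[119 118 116  96  68  57  54  46  43  41  38  38  41  42  47  54  60  71
  78  71  76  82  82  82  85  88 112 125 122 119]
```

View pics/t4.png

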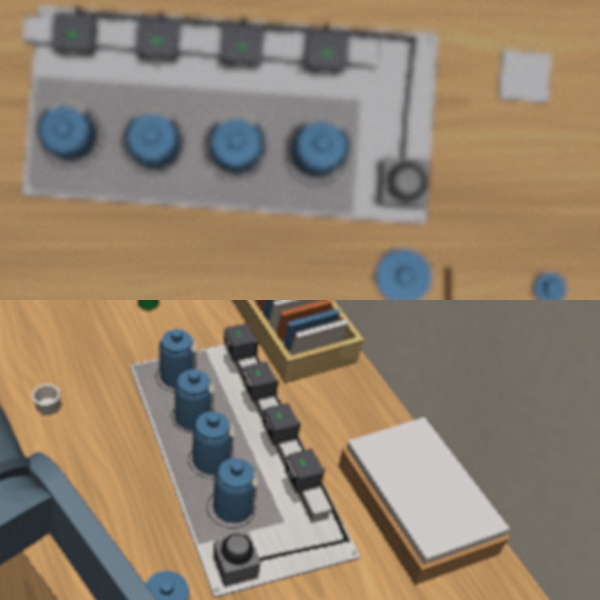

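The picture shows all four jars closed on their circles (top crop 66,130 / 152,138 / 236,143 / 320,147), the labels facing the scanners, and the key up at (405,182). The misfit lids are untouched, so I'm handing in.

```bash
python3 -c "
from rig import bot
print(bot.job_done())"
```

```text
the job is handed in; nothing more can be done
None
```

I closed all four jars with fitting lids, stood them on their circles with labels facing the scanners, pressed the read key to its stop and released it, and handed the job in at about 60 s; no verdict was returned.

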